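Sort pipe fittings into their shaped trays

ROBOT

A 6-joint arm with a two-finger parallel gripper is mounted at the origin on the work surface. World frame = base frame: x ahead of the robot, y to its left, z up, the work surface at z = 0. Lengths are in m, angles in rad, forces in N, time in s.
With the tool pointing down it reaches from about 0.375 to 0.9 m from the base axis. Payload 3.1 kg.
Tool frame: the origin (TCP) lies midway between the tips of the shut fingers; the grasp point (between the pads) lies 19 mm behind it (grip_depth is the distance from the TCP to the grasp point, in m); y points along the fingers, z is the direction in which the jaws open and shut, and the axes are right-handed (so a half turn about y gives the same grasp; the last joint's range is limited). The gripper opens to 85 mm and grips with 20 to 120 N. Pads are 22 mm wide; open, the fingers measure 114 mm over their backs; the gripper's body (76 mm by 85 mm) begins 54 mm behind the grasp point. The pads swing forward as they close: fully open they stand 13 mm farther back than shut.
Start: joints at [-1.512, 0.527, 1.433, -0, 1.181, -0.178], TCP at [0.147, -0.607, 0.231] pointing down, gripper open.
Joint ranges: [-3.08, 3.08], [-0.75, 2.2], [0.22, 2.44], [-1.43, 4.57], [0, 2.65], [-2.85, 2.85]. Speed limits (rad/s): [2.79, 2.79, 3.14, 3.14, 3.14, 3.14].

INTERFACE

Orientations are given as a unit quaternion [x, y, z, w].
In Python, from station import sense, snapshot, camera_model, sign_off, grip_depth gives the robot as it stands.
- The arm moves only by the tool play_rows, never from a script. Its argument "deltas" is a list of rows, each a list of 6 numbers: the shift along the tool's x, y, z in m, then the turn, a rotation vector about the tool's x, y, z in rad. A call has 1 to 12 rows; each row is the pose to reach, as a shift and turn from the pose commanded when the call began, along the tool's axes at that moment; what a row does not reach only later rows make up. A row lasts 1/10 s, in which the tool goes at most 50 mm and 8.59 degrees, less where a joint would pass 70% of its speed; a pose out of reach is approached as far as the arm can. A call with a gripper value outside its range is refused whole. "gripper" is the finger opening in m, from 0 to 0.0854, set as the call begins (left out, the last holds). The fingers move at their own pace and stop on an object; "force" is the grip in N (left out, the last holds). Time passes only in rows, so rows that repeat a pose let the fingers close. It gives the time, the measured TCP pose, the force and the opening at its end, in the units of the state.
- sense(): the state, without advancing time (a new reading comes with each control period).
- snapshot(name): name is "scene" or "top"; returns the picture (400x640x3 uint8, red, green, blue); there is no depth.
- camera_model(name): a dict with "fx", "fy", "cx", "cy" (pixels), "distortion" ([k1, k2, p1, p2, k3] as OpenCV has them; the pictures are not rectified), "camera_from_world" (4x4, takes a point from world to camera coordinates). Camera axes: x right, y up, looking along -z (the intrinsics and any distortion apply to the point x, -y, -z); pixel columns grow to the right and rows downward; lengths in m; the calibration is good to about 2 mm. A picture is of the moment at which its call begins. camera_model takes no time and is no camera call.
- sign_off(): hands the job in, once; it reports no verdict.
The state is a dict: "t": time; "q": joint angles; "qd": joint speeds; "tau": joint torques, N m; "tcp_pos": TCP position; "tool_rot": TCP orientation; "force": force on the tool from outside, world axes, zero at the start; "ft_torque": the same for the moment, N m; "finger_gap": opening from 0.0 (shut) to 1.0 (fully open).
Only numpy, scipy, OpenCV 4.12 (cv2) and the standard library are available. Lean on these libraries where they do the work, as an engineer would, in place of code of your own. Each camera call takes 0.05 s, during which the arm holds its last target.

TASK

Put each of the four grey pipe fittings (tee, large elbow, small elbow, straight union) into the tray whose recess has its shape and size, lying flat and fully home on the recess floor, and let go of it. Leave the jar and the wrench where they are.

Things in the scene. Friction and masses are not known exactly. Their poses are not given: they have to be found in the camera images.
- tee_mid (a point): Tee pipe fitting, loose, lying flat, grey plastic: run 100 mm long, branch at its middle reaching 60 mm from the run's axis, all 34 mm thick with a 38 mm lip on the last 10 mm at each mouth. Point: crossing of the axes, half-way up, 19 mm above its support; x along the run, +y along the branch. Best gripped across the branch, 34 mm from the point.
- elbow_big_mid (a point): Large elbow pipe fitting, loose, lying flat, grey plastic: two equal round arms at 90 degrees, each 62 mm from the crossing of their axes to the mouth, 34 mm thick, 38 mm lip on the last 10 mm, ball corner 38 mm thick. Point: that crossing, half-way up, 19 mm above its support; +x along one arm, +y along the other. Best gripped across one arm, 34 mm from the point.
- elbow_small_mid (a point): Small elbow pipe fitting, loose, lying flat, grey plastic: two equal round arms at 90 degrees, each 46 mm from the crossing of their axes to the mouth, 26 mm thick, 30 mm lip on the last 10 mm, ball corner 30 mm thick. Point: that crossing, half-way up, 15 mm above its support; +x along one arm, +y along the other. Best gripped across one arm, 26 mm from the point.
- union_mid (a point): Straight union pipe fitting, loose, lying flat, grey plastic: tube 96 mm long, 34 mm thick, 38 mm lips at the ends, an eight-sided nut 40 mm long and 38 mm across flats at its middle (flats below and at the sides). Point: its centre, 19 mm above its support; x along the tube; ends alike, so half a turn makes no difference. Best gripped across the nut.
- tee_tray_seat (a point): Tray with a T-shaped recess for the tee, 128 by 105 mm. Fixed; black rims, tops 10 mm above the bench, round a white recess floor 4 mm above it; 6 mm play each side, 8 mm at open ends. Point: 19 mm above the recess floor, x along the run, +y along the branch of the T; when the fitting is home, its point is here and its axes parallel to these.
- elbow_big_tray_seat (a point): Tray with an L-shaped recess for the large elbow, 107 mm square. Fixed; black rims, tops 10 mm above the bench, round a white recess floor 4 mm above it; 6 mm play each side, 8 mm at open ends. Point: 19 mm above the recess floor, +x and +y along the arms of the L; when the fitting is home, its point is here and its axes parallel to these.
- elbow_small_tray_seat (a point): Tray with an L-shaped recess for the small elbow, 87 mm square. Fixed; black rims, tops 10 mm above the bench, round a white recess floor 4 mm above it; 6 mm play each side, 8 mm at open ends. Point: 15 mm above the recess floor, +x and +y along the arms of the L; when the fitting is home, its point is here and its axes parallel to these.
- union_tray_seat (a point): Tray with an oblong recess for the straight union, 124 by 62 mm. Fixed; black rims, tops 10 mm above the bench, round a white recess floor 4 mm above it; 6 mm play each side, 8 mm at open ends. Point: 19 mm above the recess floor, x along the oblong; when the fitting is home, its point is here and its axes parallel to these.
- jar_mid (a point): Bystander: round clear jar with a white lid, 72 mm in diameter, 100 mm tall, standing on the bench; the point is its centre, half-way up. Not to be disturbed.
- wrench_grip (a point): Bystander: steel wrench 200 mm long lying flat beside the work; the point is on its handle, x along it. Not to be disturbed.

How it is judged:
By the outcome, as a careful person would: the job done as asked, in the order asked, and still so for the second after the job is handed in, with the robot touching nothing.
It also fails if it takes over 104 s, if anything falls off the work surface, if the arm or the gripper's body presses on something with over 40 N, if the wrist force passes 120 N, or if a joint passes its speed limit or range.

## Working session

There is one attempt and no reset: what is moved stays moved. The work goes in short steps, Python scripts to look and compute and a tool call to move; the robot and the scene stay as the last step left them, time stands still between calls to the robot, and variables do not carry over. Pictures are saved under pics/ and viewed, and the job is handed in when it is done.

Besides the shell and the picture viewer there is one more tool, called after "Emit:" as a command line: name --pt "numbers of a row" for each row, then --argument value for the rest. play_rows: Moves the arm, as the interface text tells. Its arguments: {"type":"object","properties":{"deltas":{"type":"array"},"gripper":{"type":"number"},"force":{"type":"number"}},"required":["deltas"]}

```bash
ls; mkdir -p pics
python3 - <<'E'
from station import *
import cv2,json
print(sense()); print(grip_depth)
for n in("scene","top"):
    im=snapshot(n); cv2.imwrite(f"pics/{n}0.png",im[:,:,::-1])
    print(n,camera_model(n))
E
```

```text
pics
{'t': 0.0, 'q': array([-1.51152157e+00,  5.28479628e-01,  1.43390459e+00, -4.51304464e-05,
        1.18142659e+00, -1.78503428e-01]), 'qd': array([ 0.0002638 , -0.00211871,  0.00121543,  0.00064689,  0.00032529,
       -0.00282439]), 'tau': array([-4.95592085e-04, -4.42344153e+01, -1.78025633e+01, -2.26052193e-04,
        8.37506843e-03,  2.94489233e-06]), 'tcp_pos': array([ 0.14718544, -0.60667293,  0.23032464]), 'tool_rot': array([-0.08384336,  0.70289789, -0.70133045,  0.08390735]), 'force': array([-0.09465559, -0.40428766, -0.14773552]), 'ft_torque': array([0.01460521, 0.0318831 , 0.00117683]), 'finger_gap': 1.0018340907705465}
0.0187
scene {'fx': 462.02499533132556, 'fy': 462.02499533132556, 'cx': 321.66449720821555, 'cy': 202.84599064382613, 'distortion': array([-0.02022466,  0.        ,  0.        ,  0.        ,  0.        ]), 'camera_from_world': array([[ 5.73390031e-01,  8.19281913e-01, -1.00962614e-03,
        -3.17733066e-01],
       [-7.15710390e-01,  5.01502516e-01,  4.86059528e-01,
         3.40153128e-01],
       [ 3.98726110e-01, -2.77979088e-01,  8.73925120e-01,
        -1.68912542e+00],
       [ 0.00000000e+00,  0.00000000e+00,  0.00000000e+00,
         1.00000000e+00]])}
top {'fx': 506.9299271953024, 'fy': 506.9299271953024, 'cx': 316.5450435543855, 'cy': 194.71184980723774, 'distortion': array([-0.04107017,  0.        ,  0.        ,  0.        ,  0.        ]), 'camera_from_world': array([[-0.02324027, -0.99965831, -0.01196468,  0.03202147],
       [ 0.99248308, -0.02450854,  0.11990276, -0.5020821 ],
       [-0.12015502, -0.00908817,  0.99271354, -1.55775455],
       [ 0.        ,  0.        ,  0.        ,  1.        ]])}
```

View pics/top0.png

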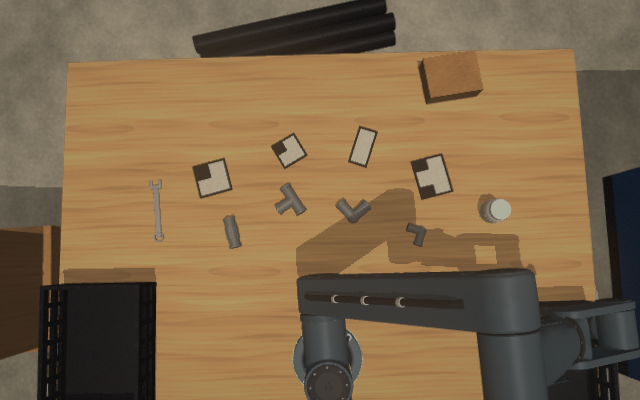

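View pics/scene0.png

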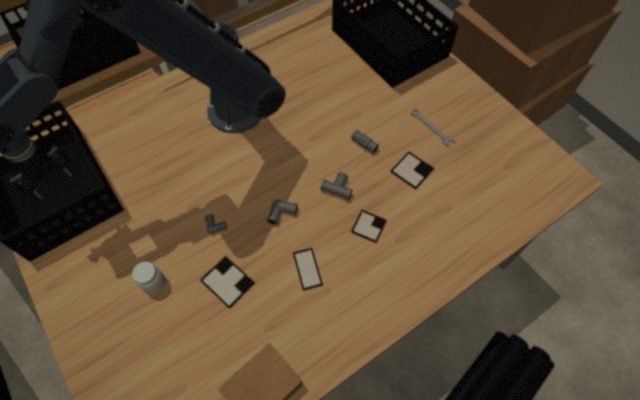

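```bash
cat > h.py <<'E'
import numpy as np,cv2
from station import *
def ray(n,uv):
    m=camera_model(n);K=np.array([[m['fx'],0,m['cx']],[0,m['fy'],m['cy']],[0,0,1.]])
    p=cv2.undistortPoints(np.array(uv,float).reshape(-1,1,2),K,np.array(m['distortion']))[:,0]
    d=np.c_[p[:,0],-p[:,1],-np.ones(len(p))]
    T=np.array(m['camera_from_world']);R=T[:3,:3]
    return -R.T@T[:3,3], d@R
def toplane(n,uv,z):
    c,d=ray(n,uv); return c+d*((z-c[2])/d[:,2])[:,None]
def proj(n,P):
    m=camera_model(n);K=np.array([[m['fx'],0,m['cx']],[0,m['fy'],m['cy']],[0,0,1.]])
    T=np.array(m['camera_from_world']);p=np.atleast_2d(P)@T[:3,:3].T+T[:3,3]
    return cv2.projectPoints((p*[1,-1,-1]).reshape(-1,1,3),np.zeros(3),np.zeros(3),K,np.array(m['distortion']))[0][:,0]
E
python3 - <<'E'
import cv2
a=cv2.imread('pics/top0.png')
c=a[120:260,180:460]; cv2.imwrite('pics/c0.png',cv2.resize(c,None,fx=2.85,fy=2.85,interpolation=cv2.INTER_CUBIC))
hsv=cv2.cvtColor(c,cv2.COLOR_BGR2HSV)
for n,(u,v) in dict(tee=(290,199),un=(232,231),be=(345,212),se=(416,234),wood=(260,200),shadow=(400,210),rim=(205,172),floor=(216,184)).items(): print(n,a[v,u],cv2.cvtColor(a[v:v+1,u:u+1],cv2.COLOR_BGR2HSV)[0,0])
E
```

```text
tee [ 92 102 111] [ 16  44 111]
un [100 112 120] [ 18  43 120]
be [ 83  93 102] [ 16  48 102]
se [51 64 77] [15 86 77]
wood [ 86 136 175] [ 17 130 175]
shadow [ 61  95 127] [ 15 133 127]
rim [38 53 66] [ 16 108  66]
floor [135 158 175] [ 17  58 175]
```

View pics/c0.png

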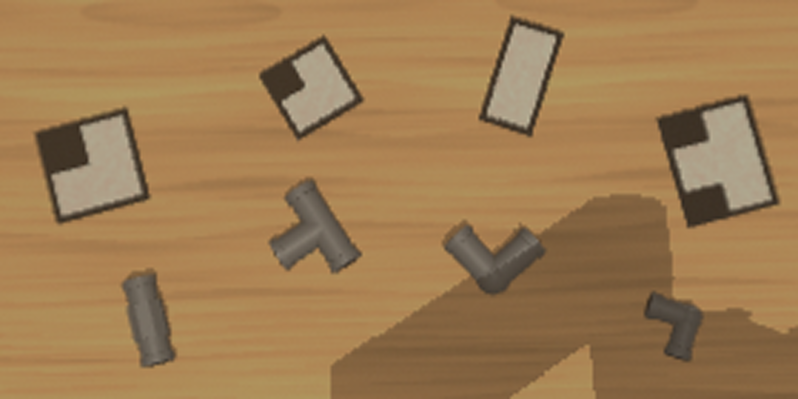

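```bash
cat > meas.py <<'E'
from h import *
S=4
def up(n,f=None):
    a=cv2.imread(f) if f else snapshot(n)[:,:,::-1]
    return cv2.cvtColor(cv2.resize(a,None,fx=S,fy=S,interpolation=cv2.INTER_CUBIC),cv2.COLOR_BGR2HSV),a
def unup(p): return (np.asarray(p,float)+.5)/S-.5
def blob(mask,seed,r=26):
    m=np.zeros_like(mask);u,v=seed
    m[(v-r)*S:(v+r)*S,(u-r)*S:(u+r)*S]=mask[(v-r)*S:(v+r)*S,(u-r)*S:(u+r)*S]
    m=cv2.morphologyEx(m,cv2.MORPH_OPEN,np.ones((5,5),np.uint8))
    cs,_=cv2.findContours(m,cv2.RETR_EXTERNAL,cv2.CHAIN_APPROX_NONE)
    c=max(cs,key=cv2.contourArea)[:,0]
    return c
def model(kind):
    # raster of outline (mm), 0.5mm; returns centroid in own frame
    g=np.zeros((400,400),np.uint8)
    def box(x0,x1,y0,y1): g[int(200+2*y0):int(200+2*y1),int(200+2*x0):int(200+2*x1)]=1
    if kind=='tee': box(-50,50,-17,17);box(-17,17,0,60);box(-50,-40,-19,19);box(40,50,-19,19);box(-19,19,50,60)
    if kind in('be','se'):
        L,r=(62,17) if kind=='be' else (46,13)
        cv2.circle(g,(200,200),2*(r+2),1,-1);box(0,L,-r,r);box(-r,r,0,L);box(L-10,L,-r-2,r+2);box(-r-2,r+2,L-10,L)
    if kind=='un': box(-48,48,-17,17);box(-20,20,-19,19);box(-48,-38,-19,19);box(38,48,-19,19)
    y,x=np.nonzero(g); return np.array([x.mean()-200,y.mean()-200])/2000,len(x)/4
def fitting(n,c,kind,z):
    P=toplane(n,unup(c),z)[:,:2]
    m=np.zeros((600,600),np.uint8);o=P.mean(0)
    cv2.fillPoly(m,[np.round((P-o)*3000+300).astype(int)],1)
    y,x=np.nonzero(m);q=(np.c_[x,y]-300)/3000+o;cen=q.mean(0);d=q-cen
    w,V=np.linalg.eigh(d.T@d/len(d));major=V[:,1];minor=V[:,0]
    mc,A=model(kind)
    s=(d@minor); skew=(s**3).mean()/w[0]**1.5
    if kind=='un': yaw=np.arctan2(major[1],major[0]);pos=cen
    else:
        # long tail along +branch / +diagonal
        if kind=='tee':
            if skew<0: minor=-minor
            yv=minor; xv=np.array([yv[1],-yv[0]])
        else:
            # diagonal (+x+y)/sqrt2: mass extends toward...
            diag=minor
            hull=P@diag-cen@diag
            # corner end narrow; arms' ends wide: width of the mask at either end
            lo=d[(s<np.percentile(s,10))]@major; hi=d[(s>np.percentile(s,90))]@major
            if np.std(lo)>np.std(hi): diag=-diag
            th=np.arctan2(diag[1],diag[0])-np.pi/4
            xv=np.array([np.cos(th),np.sin(th)]);yv=np.array([-xv[1],xv[0]])
        pos=cen-mc[0]*xv-mc[1]*yv; yaw=np.arctan2(xv[1],xv[0])
    xv=np.array([np.cos(yaw),np.sin(yaw)]);yv=np.array([-xv[1],xv[0]])
    ex=(P-pos)@np.c_[xv,yv]
    print(n,kind,'pos',pos.round(4),'yaw deg',np.degrees(yaw).round(1),'area mm2',round(len(x)/9),'model',A,'extent',(ex.min(0)*1e3).round(1),(ex.max(0)*1e3).round(1),'skew',round(skew,2))
    return pos,yaw
E
cat > m1.py <<'E'
from meas import *
out={}
for n in('top','scene'):
    hsv,a=up(n,f'pics/{n}0.png')
    H,Sx,V=cv2.split(hsv)
    fm=((Sx<90)&(V<150)).astype(np.uint8)
    if n=='top': seeds=dict(tee=(290,199),be=(352,211),se=(416,234),un=(232,231)); tr=dict(teeT=(432,176),beT=(212,178),seT=(289,150),unT=(363,146))
    else: seeds=dict(tee=(338,187),be=(282,211),se=(215,225),un=(365,141)); tr=dict(teeT=(227,282),beT=(412,170),seT=(369,226),unT=(308,269))
    vis=cv2.resize(a,None,fx=S,fy=S,interpolation=cv2.INTER_CUBIC)
    for k,s in seeds.items():
        c=blob(fm,s,24);cv2.polylines(vis,[c],True,(0,255,0),1)
        out[n,k]=fitting(n,c,k,.015 if k=='se' else .019)
        for ax,cc in ((0,(0,0,255)),(1,(255,0,0))):
            p,y=out[n,k];e=p+.05*np.array([np.cos(y+ax*np.pi/2),np.sin(y+ax*np.pi/2)])
            q=proj(n,np.array([[*p,.019],[*e,.019]]));q=((q+.5)*S-.5).astype(int);cv2.line(vis,q[0].tolist(),q[1].tolist(),cc,1)
    tm=((Sx<85)|(V<105)).astype(np.uint8)
    for k,s in tr.items():
        c=blob(tm,s,30);P=toplane(n,unup(c),.01)[:,:2]
        r=cv2.minAreaRect((P*1000).astype(np.float32));cv2.polylines(vis,[c],True,(0,255,255),1)
        m=np.zeros(V.shape,np.uint8);cv2.fillPoly(m,[c],1);m=cv2.erode(m,np.ones((25,25)))
        bl=((V<105)&(m>0)).astype(np.uint8);bl=cv2.morphologyEx(bl,cv2.MORPH_OPEN,np.ones((7,7),np.uint8))
        nn,_,st,ce=cv2.connectedComponentsWithStats(bl)
        bs=[toplane(n,unup(ce[i]),.01)[0,:2].round(4) for i in range(1,nn) if st[i,4]>150]
        print(n,k,'centre',np.round(r[0],1),'size',np.round(r[1],1),'ang',round(r[2],1),'blacks',bs)
    if n=='top': cv2.imwrite('pics/v1.png',cv2.resize(vis[125*S:255*S,185*S:455*S],(800,385)))
    else: cv2.imwrite('pics/v2.png',cv2.resize(vis[115*S:315*S,190*S:450*S],(780,600)))
E
python3 m1.py
```

```text
top tee pos [0.4923 0.0957] yaw deg 28.6 area mm2 4694 model 4982.0 extent [-51.1 -20.3] [52.9 60.4] skew -0.75
top be pos [ 0.4321 -0.0921] yaw deg -48.6 area mm2 4054 model 4298.5 extent [-18.9 -18.7] [63.4 62.9] skew 0.24
top se pos [ 0.382 -0.305] yaw deg 70.5 area mm2 2241 model 2488.75 extent [-14.1 -13.9] [45.9 45.7] skew 0.25
top un pos [0.3933 0.2897] yaw deg -166.6 area mm2 3397 model 3504.0 extent [-49.5 -19.6] [49.  19.3] skew -0.0
top teeT centre [ 556.4 -347. ] size [128.9 107. ] ang 13.5 blacks [array([ 0.5887, -0.3166]), array([ 0.5134, -0.3345])]
top beT centre [568.4 353.6] size [108.4 108.1] ang 14.2 blacks [array([0.5845, 0.3807])]
top seT centre [650.9 106. ] size [88.8 87.7] ang 29.4 blacks [array([0.6575, 0.1298])]
top unT centre [ 658.4 -130.6] size [ 62.9 125.7] ang 70.6 blacks []
scene tee pos [0.493  0.0989] yaw deg 29.3 area mm2 5280 model 4982.0 extent [-53.1 -22.9] [52.4 67.9] skew -0.76
scene be pos [ 0.4346 -0.0895] yaw deg -46.7 area mm2 4274 model 4298.5 extent [-19.6 -20.4] [65.6 62.8] skew 0.22
scene se pos [ 0.3818 -0.3028] yaw deg 63.0 area mm2 2426 model 2488.75 extent [-16.7 -17.8] [47.9 49.2] skew 0.25
scene un pos [0.3931 0.2922] yaw deg -169.1 area mm2 3982 model 3504.0 extent [-53.5 -22.4] [53.3 22.7] skew -0.01
scene teeT centre [ 561.9 -345.5] size [134.3 108.3] ang 13.0 blacks [array([ 0.5198, -0.3333]), array([ 0.594, -0.316])]
scene beT centre [574.6 355.2] size [111.3 115.6] ang 13.7 blacks [array([0.5904, 0.3802])]
scene seT centre [656.2 107.6] size [91.6 94.2] ang 29.3 blacks [array([0.664, 0.132])]
scene unT centre [ 663.6 -129.6] size [ 63.9 129.1] ang 71.0 blacks []
```

View pics/v1.png

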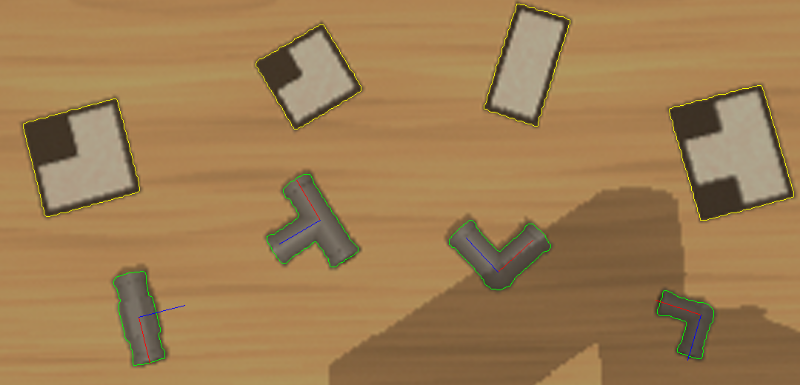

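View pics/v2.png

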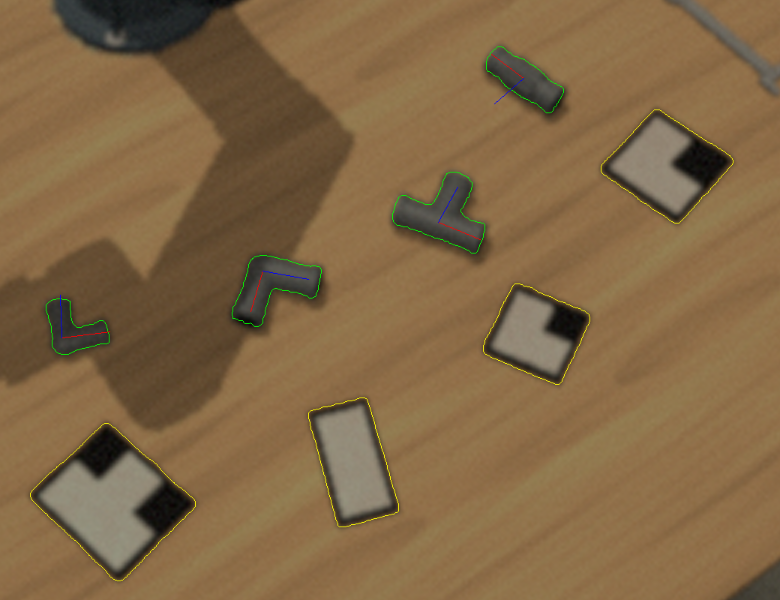

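```bash
cat > plan.py <<'E'
from h import *
from scipy.spatial.transform import Rotation as Ro
import sys
dg=np.degrees
def state():
    s=sense();R=Ro.from_quat(s['tool_rot']).as_matrix();return s,R
def target(yaw):   # tool y down, tool z horizontal at yaw
    z=np.array([np.cos(yaw),np.sin(yaw),0]);y=np.array([0,0,-1.]);return np.c_[np.cross(y,z),y,z]
def plan(goals):
    s,R=state();p=s['tcp_pos'];print('t',round(s['t'],2),'tcp',p.round(4),'jaw yaw',dg(np.arctan2(R[1,2],R[0,2])).round(1),'q',s['q'].round(3),'F',s['force'].round(1),'gap',round(s['finger_gap'],3))
    # assume commanded == measured
    for nm,(x,y,z,yaw) in goals.items():
        for k in(0,180):
            T=target(np.radians(yaw+k));d=R.T@(np.array([x,y,z])-p);rv=Ro.from_matrix(R.T@T).as_rotvec()
            print(f'{nm:12s} +{k}: shift',d.round(4).tolist(),'turn',rv.round(4).tolist(),'deg',dg(np.linalg.norm(rv)).round(0), 'q1 to',round(np.arctan2(y,x),3))
def seat(c,yaw,off):
    a=np.radians(yaw);x=np.array([np.cos(a),np.sin(a)]);y=np.array([-x[1],x[0]]);return np.array(c)+off[0]*x+off[1]*y
# measured in top view: pos, yaw
F=dict(tee=((.4923,.0957),28.6),be=((.4321,-.0921),-48.6),se=((.382,-.305),70.5),un=((.3933,.2897),13.4))
ST=dict(tee=(seat((.5564,-.347),13.5,(0,-.0215)),13.5),be=(seat((.5684,.3536),14.2,(-.0225,-.0225)),14.2),
        se=(seat((.6509,.106),29.4,(-.0165,-.0165)),29.4),un=(np.array((.6584,-.1306)),-19.4))
E
python3 - <<'E'
from plan import *
plan({'a':(.147,-.607,.23,0)})
for k in F:
    print(k,F[k],ST[k][0].round(4),ST[k][1])
    for g,(o,jy) in {'x-arm':((1,0),90),'y-arm':((0,1),0)}.items():
        r={'tee':.034,'be':.034,'se':.026,'un':0}[k]
        for nm,(c,yw) in(('pick',F[k]),('place',ST[k])):
            gp=seat(c,yw,np.array(o)*r);j=yw+jy
            print('  ',g,nm,gp.round(4),'jaw yaw',round(j,1),'rel to q1',round((j-dg(np.arctan2(gp[1],gp[0])))%180,1))
E
```

```text
t 0.1 tcp [ 0.1472 -0.6068  0.2304] jaw yaw -76.4 q [-1.511  0.528  1.434 -0.     1.181 -0.178] F [ 0.6  0.1 -0.2] gap 0.998
a            +0: shift [0.0003, 0.0004, 0.0002] turn [0.0014, -1.333, -0.0016] deg 76.0 q1 to -1.333
a            +180: shift [0.0003, 0.0004, 0.0002] turn [0.0017, 1.8086, 0.0015] deg 104.0 q1 to -1.333
tee ((0.4923, 0.0957), 28.6) [ 0.5614 -0.3679] 13.5
   x-arm pick [0.5222 0.112 ] jaw yaw 118.6 rel to q1 106.5
   x-arm place [ 0.5945 -0.36  ] jaw yaw 103.5 rel to q1 134.7
   y-arm pick [0.476  0.1256] jaw yaw 28.6 rel to q1 13.8
   y-arm place [ 0.5535 -0.3348] jaw yaw 13.5 rel to q1 44.7
be ((0.4321, -0.0921), -48.6) [0.5521 0.3263] 14.2
   x-arm pick [ 0.4546 -0.1176] jaw yaw 41.4 rel to q1 55.9
   x-arm place [0.5851 0.3346] jaw yaw 104.2 rel to q1 74.4
   y-arm pick [ 0.4576 -0.0696] jaw yaw -48.6 rel to q1 140.1
   y-arm place [0.5438 0.3592] jaw yaw 14.2 rel to q1 160.7
se ((0.382, -0.305), 70.5) [0.6446 0.0835] 29.4
   x-arm pick [ 0.3907 -0.2805] jaw yaw 160.5 rel to q1 16.2
   x-arm place [0.6673 0.0963] jaw yaw 119.4 rel to q1 111.2
   y-arm pick [ 0.3575 -0.2963] jaw yaw 70.5 rel to q1 110.2
   y-arm place [0.6319 0.1062] jaw yaw 29.4 rel to q1 19.9
un ((0.3933, 0.2897), 13.4) [ 0.6584 -0.1306] -19.4
   x-arm pick [0.3933 0.2897] jaw yaw 103.4 rel to q1 67.0
   x-arm place [ 0.6584 -0.1306] jaw yaw 70.6 rel to q1 81.8
   y-arm pick [0.3933 0.2897] jaw yaw 13.4 rel to q1 157.0
   y-arm place [ 0.6584 -0.1306] jaw yaw -19.4 rel to q1 171.8
```

Run:
```python
from plan import *
plan({'hov':(.476,.1256,.10,28.6)})
```

```text
t 0.1 tcp [ 0.1472 -0.6068  0.2304] jaw yaw -76.4 q [-1.511  0.528  1.434 -0.     1.181 -0.178] F [ 0.6  0.1 -0.2] gap 0.998
hov          +0: shift [-0.492, 0.1318, -0.634] turn [0.0011, -1.8322, -0.002] deg 105.0 q1 to 0.258
hov          +180: shift [-0.492, 0.1318, -0.634] turn [0.0019, 1.3094, 0.001] deg 75.0 q1 to 0.258
```

Emit:
play_rows --pt "-0.492 0.05 -0.634 0.001 -1.832 -0.002" --pt "-0.492 0.05 -0.634 0.001 -1.832 -0.002" --pt "-0.492 0.05 -0.634 0.001 -1.832 -0.002" --pt "-0.492 0.05 -0.634 0.001 -1.832 -0.002" --pt "-0.492 0.05 -0.634 0.001 -1.832 -0.002" --pt "-0.492 0.05 -0.634 0.001 -1.832 -0.002" --pt "-0.492 0.05 -0.634 0.001 -1.832 -0.002" --pt "-0.492 0.05 -0.634 0.001 -1.832 -0.002" --pt "-0.492 0.05 -0.634 0.001 -1.832 -0.002" --pt "-0.492 0.05 -0.634 0.001 -1.832 -0.002" --pt "-0.492 0.05 -0.634 0.001 -1.832 -0.002" --pt "-0.492 0.05 -0.634 0.001 -1.832 -0.002" --gripper 0.06 --force 50

```text
t: 1.3
tcp_pos: [0.393, -0.0592, 0.1939]
tool_rot: [0.604, -0.369, 0.369, -0.603]
force: [1.2, -0.8, -0.3]
finger_gap: 0.703
```

Run:
```python
from plan import *
plan({'hov':(.476,.1256,.10,28.6)})
```

```text
t 1.3 tcp [ 0.393  -0.0592  0.1939] jaw yaw 27.1 q [-4.310e-01  2.890e-01  2.017e+00 -2.000e-03  8.350e-01 -9.020e-01] F [ 1.2 -0.8 -0.3] gap 0.703
hov          +0: shift [-0.1269, 0.0935, 0.1581] turn [0.0007, -0.0263, 0.0019] deg 2.0 q1 to 0.258
hov          +180: shift [-0.1269, 0.0935, 0.1581] turn [-0.003, 3.1152, 0.0012] deg 178.0 q1 to 0.258
```

Emit:
play_rows --pt "-0.127 0.094 0.158 0.001 -0.026 0.002" --pt "-0.127 0.094 0.158 0.001 -0.026 0.002" --pt "-0.127 0.094 0.158 0.001 -0.026 0.002" --pt "-0.127 0.094 0.158 0.001 -0.026 0.002" --pt "-0.127 0.094 0.158 0.001 -0.026 0.002" --pt "-0.127 0.094 0.158 0.001 -0.026 0.002" --pt "-0.127 0.094 0.158 0.001 -0.026 0.002" --pt "-0.127 0.094 0.158 0.001 -0.026 0.002"

```text
t: 2.1
tcp_pos: [0.476, 0.1223, 0.1]
tool_rot: [0.607, -0.363, 0.363, -0.607]
force: [-1.0, 0.2, -0.0]
finger_gap: 0.706
```

Run:
```python
from plan import *
plan({'hov':(.476,.1256,.10,28.6),'pick':(.476,.1256,.008,28.6)})
import cv2
a=snapshot('scene')[:,:,::-1];cv2.imwrite('pics/s1.png',cv2.resize(a[60:260,180:480],None,fx=2.6,fy=2.6,interpolation=cv2.INTER_CUBIC))
```

```text
t 2.1 tcp [0.476  0.1223 0.1   ] jaw yaw 28.2 q [ 0.024  0.566  1.88   0.     0.696 -0.468] F [-1.   0.2 -0. ] gap 0.706
hov          +0: shift [-0.0029, 0.0, 0.0015] turn [0.0003, -0.0072, -0.0003] deg 0.0 q1 to 0.258
hov          +180: shift [-0.0029, 0.0, 0.0015] turn [0.0004, 3.1344, 0.0004] deg 180.0 q1 to 0.258
pick         +0: shift [-0.0029, 0.092, 0.0015] turn [0.0003, -0.0072, -0.0003] deg 0.0 q1 to 0.258
pick         +180: shift [-0.0029, 0.092, 0.0015] turn [0.0004, 3.1344, 0.0004] deg 180.0 q1 to 0.258
```

View pics/s1.png

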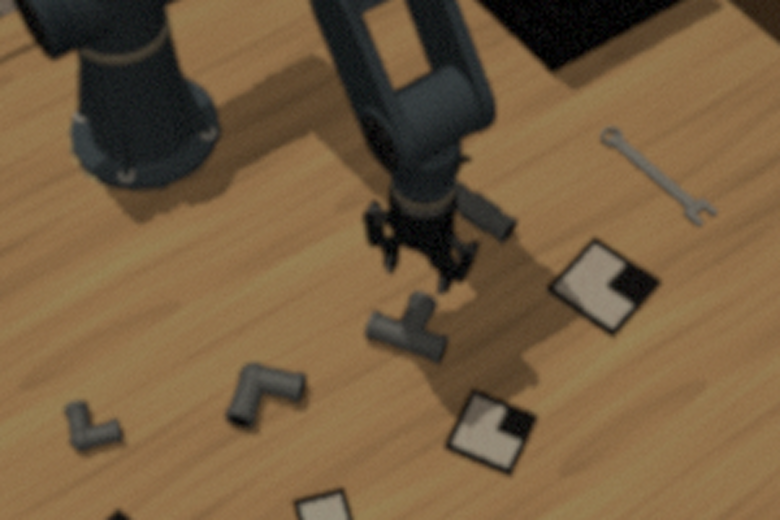

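Emit:
play_rows --pt "0 0 0 0 0 0" --pt "0 0.03 0 0 0 0" --pt "0 0.03 0 0 0 0"

```text
t: 2.45
tcp_pos: [0.4747, 0.1223, 0.0682]
tool_rot: [0.607, -0.365, 0.362, -0.606]
force: [-0.2, -0.8, -1.2]
finger_gap: 0.701
```

Run:
```python
from plan import *
plan({'pick':(.476,.1256,.008,28.6)})
```

```text
t 2.45 tcp [0.4747 0.1223 0.0682] jaw yaw 28.2 q [ 0.024  0.627  1.897  0.     0.622 -0.468] F [-0.2 -0.8 -1.2] gap 0.701
pick         +0: shift [-0.0022, 0.0602, 0.0029] turn [0.0041, -0.0078, -0.0024] deg 1.0 q1 to 0.258
pick         +180: shift [-0.0022, 0.0602, 0.0029] turn [0.0037, 3.1338, 0.0064] deg 180.0 q1 to 0.258
```

Emit:
play_rows --pt "-0.002 0.03 0.003 0 -0.008 0" --pt "-0.002 0.05 0.003 0 -0.008 0" --pt "-0.002 0.06 0.003 0 -0.008 0" --pt "-0.002 0.06 0.003 0 -0.008 0"

```text
t: 2.85
tcp_pos: [0.4776, 0.1261, 0.0093]
tool_rot: [0.609, -0.361, 0.36, -0.608]
force: [0.4, 0.5, 0.3]
finger_gap: 0.705
```

Run:
```python
from plan import *
plan({'pick':(.476,.1256,.008,28.6)})
```

```text
t 2.85 tcp [0.4776 0.1261 0.0093] jaw yaw 28.7 q [ 3.100e-02  7.470e-01  1.908e+00  1.000e-03  4.890e-01 -4.700e-01] F [0.4 0.5 0.3] gap 0.705
pick         +0: shift [-0.0004, 0.0013, -0.0016] turn [0.0017, 0.0012, -0.0012] deg 0.0 q1 to 0.258
pick         +180: shift [-0.0004, 0.0013, -0.0016] turn [-0.0019, -3.1404, -0.0027] deg 180.0 q1 to 0.258
```

Emit:
play_rows --pt "0 0.001 -0.001 0 0 0" --pt "0 0.001 -0.001 0 0 0" --pt "0 0.001 -0.001 0 0 0" --pt "0 0.001 -0.001 0 0 0" --pt "0 0.001 -0.001 0 0 0" --pt "0 0.001 -0.001 0 0 0" --gripper 0.02 --force 50

```text
t: 3.45
tcp_pos: [0.4776, 0.1259, 0.0098]
tool_rot: [-0.608, 0.36, -0.361, 0.609]
force: [-1.4, -1.1, 6.6]
finger_gap: 0.381
```

Run:
```python
from plan import *
plan({'pick':(.476,.1256,.008,28.6)})
```

```text
t 3.45 tcp [0.4776 0.1259 0.0098] jaw yaw 28.7 q [ 0.031  0.746  1.91   0.     0.485 -0.47 ] F [-1.4 -1.1  6.6] gap 0.381
pick         +0: shift [-0.0005, 0.0018, -0.0016] turn [-0.0012, 0.0019, 0.0004] deg 0.0 q1 to 0.258
pick         +180: shift [-0.0005, 0.0018, -0.0016] turn [0.0007, -3.1397, 0.0019] deg 180.0 q1 to 0.258
```

Emit:
play_rows --pt "0 -0.02 0 0 0 0" --pt "0 -0.06 0 0 0 0" --pt "0 -0.09 0 0 0 0" --pt "0 -0.09 0 0 0 0" --pt "0 -0.09 0 0 0 0"

```text
t: 3.95
tcp_pos: [0.4776, 0.126, 0.0993]
tool_rot: [-0.608, 0.36, -0.361, 0.609]
force: [0.2, -0.0, -1.8]
finger_gap: 0.381
```

Run:
```python
from plan import *
plan({'hov':(.5535,-.3348,.10,13.5)})
import cv2
a=snapshot('scene')[:,:,::-1];cv2.imwrite('pics/s2.png',cv2.resize(a[60:260,180:480],None,fx=2.6,fy=2.6,interpolation=cv2.INTER_CUBIC))
```

```text
t 3.95 tcp [0.4776 0.126  0.0993] jaw yaw 28.7 q [ 3.100e-02  5.690e-01  1.876e+00  1.000e-03  6.950e-01 -4.700e-01] F [ 0.2 -0.  -1.8] gap 0.381
hov          +0: shift [0.4406, -0.0007, -0.1548] turn [-0.002, 0.2654, 0.0003] deg 15.0 q1 to -0.544
hov          +180: shift [0.4406, -0.0007, -0.1548] turn [0.0004, -2.8762, 0.0028] deg 165.0 q1 to -0.544
```

View pics/s2.png

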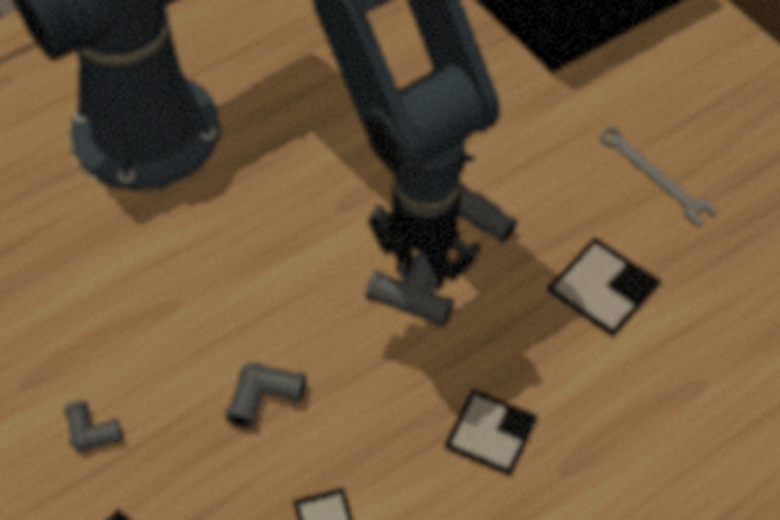

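Emit:
play_rows --pt "0.044 0 -0.015 0 0.04 0" --pt "0.088 0 -0.031 0 0.08 0" --pt "0.132 0 -0.046 0 0.12 0" --pt "0.176 0 -0.062 0 0.16 0" --pt "0.22 0 -0.077 0 0.19 0" --pt "0.264 0 -0.093 0 0.21 0" --pt "0.308 0 -0.108 0 0.24 0" --pt "0.352 0 -0.124 0 0.265 0" --pt "0.396 0 -0.139 0 0.265 0" --pt "0.441 -0.001 -0.155 -0.001 0.265 0" --pt "0.441 -0.001 -0.155 -0.001 0.265 0" --pt "0.441 -0.001 -0.155 -0.001 0.265 0"

```text
t: 5.2
tcp_pos: [0.5518, -0.3358, 0.097]
tool_rot: [0.555, -0.44, 0.437, -0.555]
force: [0.2, 0.9, -1.6]
finger_gap: 0.383
```

Emit:
play_rows --pt "0 0 0 0 0 0" --pt "0 0 0 0 0 0"

```text
t: 5.4
tcp_pos: [0.5524, -0.3331, 0.0984]
tool_rot: [0.556, -0.439, 0.436, -0.556]
force: [-0.9, -0.2, -0.8]
finger_gap: 0.381
```

Run:
```python
from plan import *
plan({'hov':(.5535,-.3348,.10,13.5)})
import cv2
for n in('scene','top'):
  a=snapshot(n)[:,:,::-1];cv2.imwrite(f'pics/{n}3.png',a)
a=cv2.imread('pics/scene3.png');b=cv2.imread('pics/top3.png')
cv2.imwrite('pics/c3.png',np.hstack([cv2.resize(a[210:310,170:270],(400,400),interpolation=cv2.INTER_CUBIC),cv2.resize(b[120:220,380:480],(400,400),interpolation=cv2.INTER_CUBIC)]))
```

```text
t 5.4 tcp [ 0.5524 -0.3331  0.0984] jaw yaw 13.6 q [-7.150e-01  7.170e-01  1.481e+00 -1.000e-03  9.480e-01 -9.520e-01] F [-0.9 -0.2 -0.8] gap 0.381
hov          +0: shift [0.0019, -0.0016, 0.0007] turn [0.0027, 0.0019, -0.003] deg 0.0 q1 to -0.544
hov          +180: shift [0.0019, -0.0016, 0.0007] turn [-0.0047, -3.1397, -0.0043] deg 180.0 q1 to -0.544
```

View pics/c3.png

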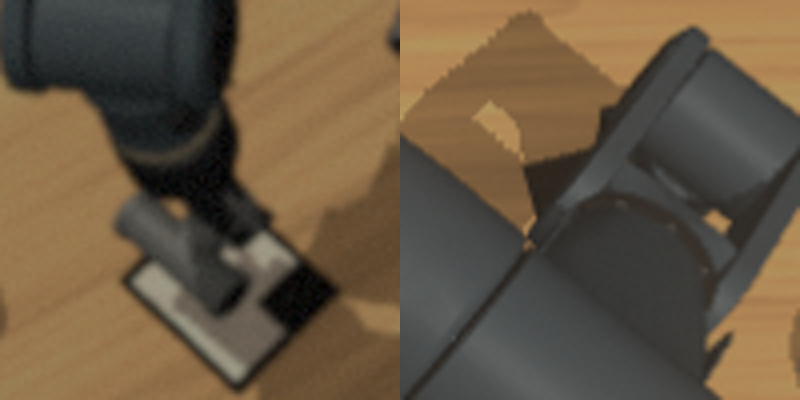

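Emit:
play_rows --pt "0.002 0.03 0.001 0 0.002 0" --pt "0.002 0.05 0.001 0 0.002 0" --pt "0.002 0.07 0.001 0 0.002 0" --pt "0.002 0.076 0.001 0 0.002 0" --pt "0.002 0.076 0.001 0 0.002 0" --pt "0.002 0.076 0.001 0 0.002 0"

```text
t: 6.1
tcp_pos: [0.5552, -0.3371, 0.0244]
tool_rot: [0.555, -0.438, 0.438, -0.555]
force: [-0.2, 0.4, -1.4]
finger_gap: 0.381
```

Run:
```python
from plan import *
plan({'hov':(.5535,-.3348,.014,13.5)})
import cv2
a=snapshot('scene')[:,:,::-1];cv2.imwrite('pics/scene4.png',a)
cv2.imwrite('pics/c4.png',cv2.resize(a[230:330,170:290],None,fx=6,fy=6,interpolation=cv2.INTER_CUBIC))
```

```text
t 6.1 tcp [ 0.5552 -0.3371  0.0244] jaw yaw 13.4 q [-7.170e-01  8.270e-01  1.499e+00 -1.000e-03  8.150e-01 -9.510e-01] F [-0.2  0.4 -1.4] gap 0.381
hov          +0: shift [-0.0026, 0.0104, -0.0011] turn [0.0, -0.0011, 0.001] deg 0.0 q1 to -0.544
hov          +180: shift [-0.0026, 0.0104, -0.0011] turn [-0.0016, 3.1405, 0.0] deg 180.0 q1 to -0.544
```

View pics/c4.png

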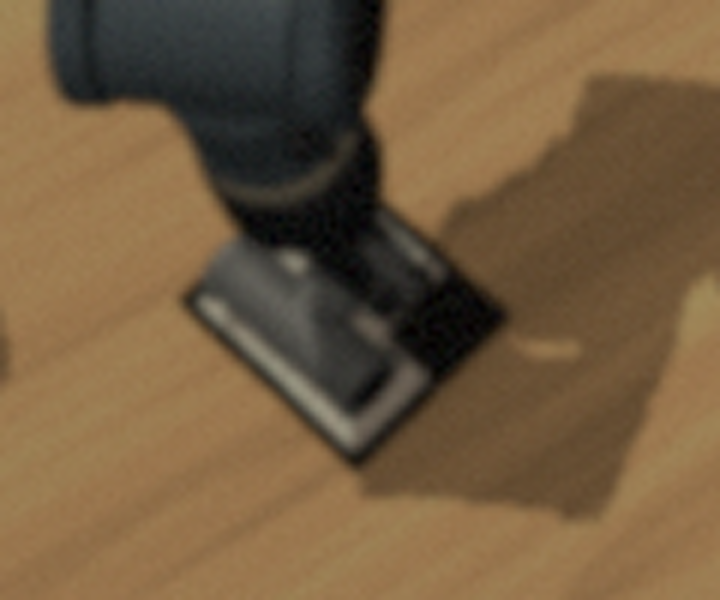

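Emit:
play_rows --pt "-0.002 0.004 0 0 0 0" --pt "-0.002 0.008 0 0 0 0" --pt "-0.002 0.009 0 0 0 0" --pt "-0.002 0.009 0 0 0 0" --pt "-0.002 0.009 0 0 0 0"

```text
t: 6.65
tcp_pos: [0.5541, -0.3352, 0.0145]
tool_rot: [0.555, -0.438, 0.438, -0.555]
force: [-0.2, -0.4, -2.1]
finger_gap: 0.378
```

Run:
```python
from plan import *
plan({'hov':(.5545,-.3348,.014,13.5)})
```

```text
t 6.65 tcp [ 0.5541 -0.3352  0.0145] jaw yaw 13.4 q [-7.160e-01  8.400e-01  1.505e+00 -1.000e-03  7.970e-01 -9.490e-01] F [-0.2 -0.4 -2.1] gap 0.378
hov          +0: shift [-0.0003, 0.0005, 0.0005] turn [0.0008, -0.0017, -0.0001] deg 0.0 q1 to -0.543
hov          +180: shift [-0.0003, 0.0005, 0.0005] turn [0.0001, 3.1399, 0.0013] deg 180.0 q1 to -0.543
```

Emit:
play_rows --pt "0 0.001 0 0 0 0" --pt "0 0.001 0 0 0 0" --pt "0 0.001 0 0 0 0"

```text
t: 6.95
tcp_pos: [0.5543, -0.3352, 0.014]
tool_rot: [0.555, -0.438, 0.438, -0.555]
force: [-1.1, 0.5, 2.5]
finger_gap: 0.373
```

Emit:
play_rows --pt "0 0 0 0 0 0" --pt "0 0 0 0 0 0" --pt "0 0 0 0 0 0" --pt "0 0 0 0 0 0" --pt "0 -0.03 0 0 0 0" --pt "0 -0.08 0 0 0 0" --pt "0 -0.1 0 0 0 0" --pt "0 -0.1 0 0 0 0" --gripper 0.06

```text
t: 7.75
tcp_pos: [0.5565, -0.337, 0.1177]
tool_rot: [0.555, -0.435, 0.441, -0.555]
force: [0.7, -0.0, -0.1]
finger_gap: 0.704
```

Run:
```python
from plan import *
plan({'hov':(.4546,-.1176,.10,41.4)})
import cv2
a=snapshot('scene')[:,:,::-1];cv2.imwrite('pics/scene5.png',a)
cv2.imwrite('pics/c5.png',cv2.resize(a[230:330,170:290],None,fx=6,fy=6,interpolation=cv2.INTER_CUBIC))
```

```text
t 7.75 tcp [ 0.5565 -0.337   0.1177] jaw yaw 13.4 q [-7.160e-01  6.930e-01  1.465e+00 -1.000e-03  9.750e-01 -9.490e-01] F [ 0.7 -0.  -0.1] gap 0.704
hov          +0: shift [-0.2371, 0.0159, -0.0483] turn [-0.0024, -0.4884, 0.0078] deg 28.0 q1 to -0.253
hov          +180: shift [-0.2371, 0.0159, -0.0483] turn [-0.0106, 2.6531, -0.0033] deg 152.0 q1 to -0.253
```

View pics/c5.png

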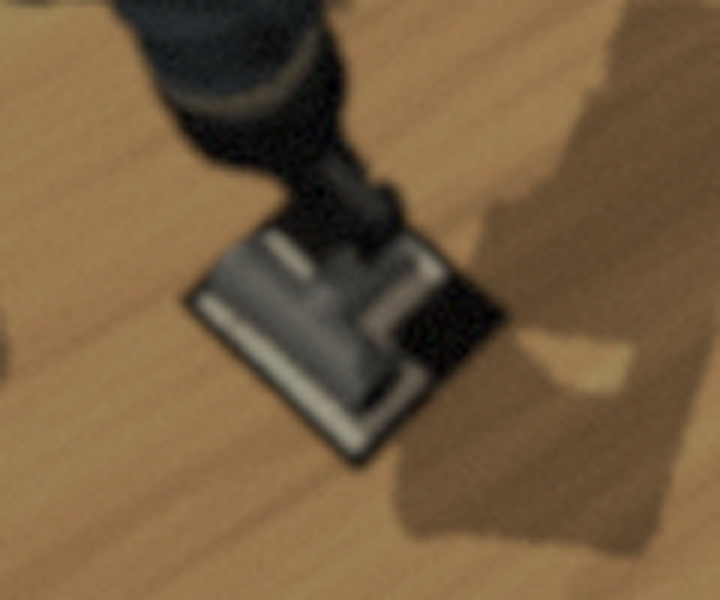

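Emit:
play_rows --pt "-0.047 0.003 -0.01 0 -0.1 0.001" --pt "-0.094 0.006 -0.02 0 -0.22 0.003" --pt "-0.141 0.009 -0.03 -0.001 -0.34 0.004" --pt "-0.19 0.013 -0.039 -0.002 -0.44 0.006" --pt "-0.237 0.016 -0.048 -0.002 -0.488 0.008" --pt "-0.237 0.016 -0.048 -0.002 -0.488 0.008" --pt "-0.237 0.016 -0.048 -0.002 -0.488 0.008" --pt "-0.237 0.016 -0.048 -0.002 -0.488 0.008"

```text
t: 8.6
tcp_pos: [0.4535, -0.1166, 0.0971]
tool_rot: [-0.643, 0.294, -0.289, 0.645]
force: [0.8, -0.4, -0.3]
finger_gap: 0.704
```

Run:
```python
from plan import *
plan({'pick':(.4546,-.1176,.008,41.4)})
import cv2
a=snapshot('top')[:,:,::-1];cv2.imwrite('pics/top6.png',a)
cv2.imwrite('pics/c6.png',cv2.resize(a[120:260,180:480],None,fx=2.6,fy=2.6,interpolation=cv2.INTER_CUBIC))
```

```text
t 8.6 tcp [ 0.4535 -0.1166  0.0971] jaw yaw 41.3 q [-0.492  0.554  1.934  0.004  0.661 -1.217] F [ 0.8 -0.4 -0.3] gap 0.704
pick         +0: shift [0.0022, 0.0891, 0.0002] turn [0.0005, -0.001, -0.0078] deg 0.0 q1 to -0.253
pick         +180: shift [0.0022, 0.0891, 0.0002] turn [0.0122, 3.1405, 0.0008] deg 180.0 q1 to -0.253
```

View pics/c6.png

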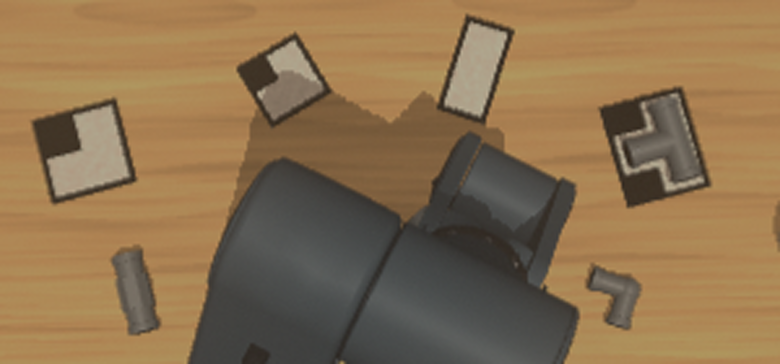

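Emit:
play_rows --pt "0.002 0.03 0 0 0 -0.008" --pt "0.002 0.06 0 0 0 -0.008" --pt "0.002 0.08 0 0 0 -0.008" --pt "0.002 0.088 0 0 0 -0.008" --pt "0.002 0.088 0 0 0 -0.008" --pt "0.002 0.088 0 0 0 -0.008"

```text
t: 9.25
tcp_pos: [0.4539, -0.1174, 0.0099]
tool_rot: [0.644, -0.291, 0.291, -0.644]
force: [0.5, -0.4, 1.0]
finger_gap: 0.703
```

Run:
```python
from plan import *
plan({'pick':(.4546,-.1176,.008,41.4)})
```

```text
t 9.25 tcp [ 0.4539 -0.1174  0.0099] jaw yaw 41.3 q [-4.920e-01  7.360e-01  1.973e+00 -1.000e-03  4.330e-01 -1.212e+00] F [ 0.5 -0.4  1. ] gap 0.703
pick         +0: shift [0.0006, 0.0019, 0.0004] turn [0.0003, -0.0014, 0.0003] deg 0.0 q1 to -0.253
pick         +180: shift [0.0006, 0.0019, 0.0004] turn [-0.0005, 3.1402, 0.0005] deg 180.0 q1 to -0.253
```

Emit:
play_rows --pt "0 0 0 0 0 0" --pt "0 0 0 0 0 0" --pt "0 0 0 0 0 0" --pt "0 0 0 0 0 0" --pt "0 0 0 0 0 0" --pt "0 0 0 0 0 0" --gripper 0.02 --force 50

```text
t: 9.85
tcp_pos: [0.454, -0.1171, 0.0108]
tool_rot: [0.645, -0.29, 0.291, -0.644]
force: [-0.5, -0.1, 7.0]
finger_gap: 0.376
```

Run:
```python
from plan import *
plan({'pick':(.4546,-.1176,.008,41.4)})
```

```text
t 9.85 tcp [ 0.454  -0.1171  0.0108] jaw yaw 41.4 q [-0.491  0.734  1.974 -0.002  0.433 -1.212] F [-0.5 -0.1  7. ] gap 0.376
pick         +0: shift [0.0008, 0.0028, 0.0001] turn [0.0001, 0.0001, 0.0017] deg 0.0 q1 to -0.253
pick         +180: shift [0.0008, 0.0028, 0.0001] turn [0.0027, -3.1415, -0.0001] deg 180.0 q1 to -0.253
```

Emit:
play_rows --pt "0 -0.02 0 0 0 0" --pt "0 -0.06 0 0 0 0" --pt "0 -0.09 0 0 0 0" --pt "0 -0.09 0 0 0 0" --pt "0 -0.09 0 0 0 0"

```text
t: 10.35
tcp_pos: [0.4536, -0.1167, 0.1003]
tool_rot: [0.645, -0.291, 0.291, -0.644]
force: [0.5, 0.1, -1.2]
finger_gap: 0.375
```

Run:
```python
from plan import *
plan({'hov':(.5851,.3346,.10,104.2)})
import cv2
a=snapshot('scene')[:,:,::-1];cv2.imwrite('pics/s7.png',cv2.resize(a[140:260,180:360],None,fx=4,fy=4,interpolation=cv2.INTER_CUBIC))
```

```text
t 10.35 tcp [ 0.4536 -0.1167  0.1003] jaw yaw 41.4 q [-4.910e-01  5.460e-01  1.937e+00 -1.000e-03  6.570e-01 -1.212e+00] F [ 0.5  0.1 -1.2] gap 0.375
hov          +0: shift [-0.2517, -0.0, 0.3969] turn [0.0006, -1.0964, 0.001] deg 63.0 q1 to 0.519
hov          +180: shift [-0.2517, -0.0, 0.3969] turn [-0.0012, 2.0452, 0.0007] deg 117.0 q1 to 0.519
```

View pics/s7.png

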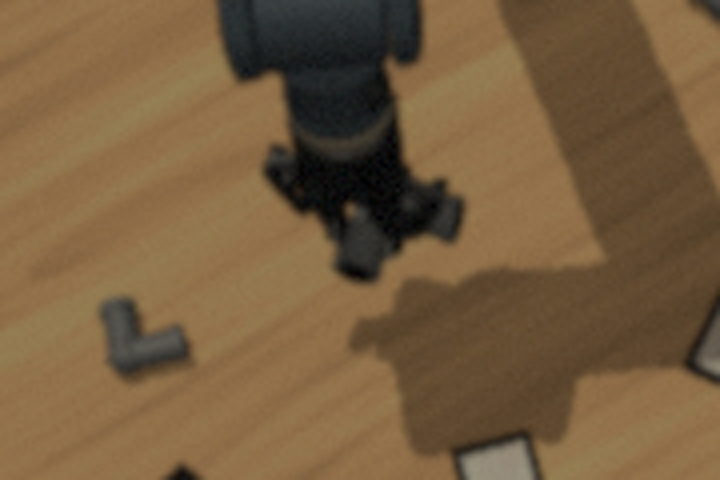

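Emit:
play_rows --pt "-0.025 0 0.04 0 -0.11 0" --pt "-0.05 0 0.079 0 -0.22 0" --pt "-0.075 0 0.119 0 -0.33 0" --pt "-0.1 0 0.159 0 -0.44 0" --pt "-0.125 0 0.198 0 -0.55 0" --pt "-0.15 0 0.238 0 -0.66 0" --pt "-0.175 0 0.278 0 -0.77 0" --pt "-0.2 0 0.318 0 -0.88 0" --pt "-0.225 0 0.357 0 -0.99 0" --pt "-0.252 0 0.397 0.001 -1.096 0.001" --pt "-0.252 0 0.397 0.001 -1.096 0.001" --pt "-0.252 0 0.397 0.001 -1.096 0.001"

```text
t: 11.6
tcp_pos: [0.5831, 0.3355, 0.0967]
tool_rot: [-0.702, -0.086, 0.09, 0.702]
force: [-0.1, -1.0, -0.9]
finger_gap: 0.376
```

Emit:
play_rows --pt "0 0 0 0 0 0" --pt "0 0 0 0 0 0"

```text
t: 11.8
tcp_pos: [0.584, 0.3331, 0.0984]
tool_rot: [-0.702, -0.085, 0.088, 0.702]
force: [-0.4, -0.3, -0.9]
finger_gap: 0.378
```

Run:
```python
from plan import *
plan({'hov':(.5855,.3348,.022,104.2)})
```

```text
t 11.8 tcp [0.584  0.3331 0.0984] jaw yaw 104.1 q [ 0.352  0.747  1.405  0.002  0.993 -1.465] F [-0.4 -0.3 -0.9] gap 0.378
hov          +0: shift [0.0022, 0.0764, 0.0012] turn [-0.0011, -0.0026, -0.0042] deg 0.0 q1 to 0.519
hov          +180: shift [0.0022, 0.0764, 0.0012] turn [0.0065, 3.139, -0.0017] deg 180.0 q1 to 0.519
```

Emit:
play_rows --pt "0.002 0.03 0.001 0 -0.002 -0.004" --pt "0.002 0.05 0.001 0 -0.002 -0.004" --pt "0.002 0.07 0.001 0 -0.002 -0.004" --pt "0.002 0.076 0.001 0 -0.002 -0.004" --pt "0.002 0.076 0.001 0 -0.002 -0.004" --pt "0.002 0.076 0.001 0 -0.002 -0.004"

```text
t: 12.4
tcp_pos: [0.5871, 0.336, 0.0244]
tool_rot: [-0.701, -0.089, 0.086, 0.702]
force: [-0.3, -0.0, -0.8]
finger_gap: 0.38
```

Run:
```python
from plan import *
plan({'pl':(.5855,.3348,.014,104.2)})
import cv2
a=snapshot('scene')[:,:,::-1];cv2.imwrite('pics/s8.png',cv2.resize(a[110:230,350:470],None,fx=5,fy=5,interpolation=cv2.INTER_CUBIC))
```

```text
t 12.4 tcp [0.5871 0.336  0.0244] jaw yaw 104.2 q [ 0.354  0.851  1.426  0.002  0.861 -1.466] F [-0.3 -0.  -0.8] gap 0.38
pl           +0: shift [-0.0019, 0.0104, -0.0008] turn [-0.0018, 0.0004, 0.0041] deg 0.0 q1 to 0.519
pl           +180: shift [-0.0019, 0.0104, -0.0008] turn [0.0064, -3.1411, 0.0028] deg 180.0 q1 to 0.519
```

View pics/s8.png

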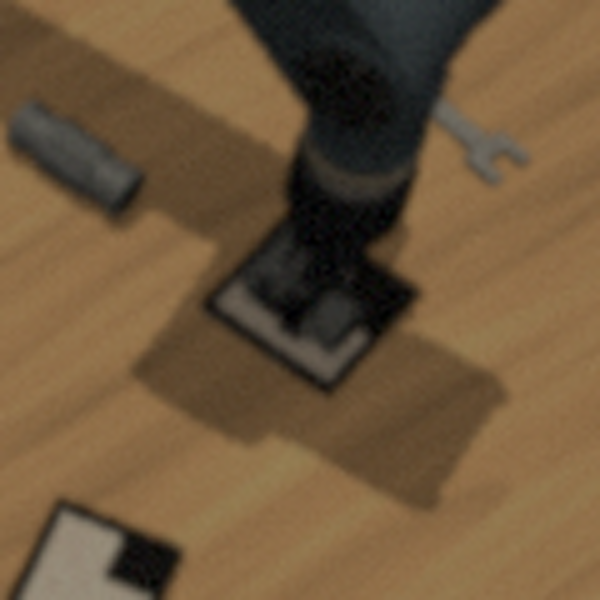

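Emit:
play_rows --pt "-0.002 0.005 -0.001 0 0 0.002" --pt "-0.002 0.009 -0.001 0 0 0.002" --pt "-0.002 0.009 -0.001 0 0 0.002" --pt "-0.002 0.01 -0.001 0 0 0.002" --pt "-0.002 0.01 -0.001 0 0 0.002"

```text
t: 12.95
tcp_pos: [0.585, 0.335, 0.0148]
tool_rot: [-0.701, -0.088, 0.088, 0.702]
force: [-2.1, -1.5, 6.5]
finger_gap: 0.375
```

Run:
```python
from plan import *
plan({'pl':(.5855,.3348,.014,104.2)})
```

```text
t 12.95 tcp [0.585  0.335  0.0148] jaw yaw 104.3 q [ 0.354  0.863  1.432  0.002  0.845 -1.467] F [-2.1 -1.5  6.5] gap 0.375
pl           +0: shift [0.0005, 0.0008, -0.0004] turn [-0.0014, 0.0017, 0.0014] deg 0.0 q1 to 0.519
pl           +180: shift [0.0005, 0.0008, -0.0004] turn [0.0022, -3.1399, 0.0022] deg 180.0 q1 to 0.519
```

Emit:
play_rows --pt "0 0 0 0 0 0" --pt "0 0 0 0 0 0" --pt "0 0 0 0 0 0" --pt "0 0 0 0 0 0" --pt "0 -0.03 0 0 0 0" --pt "0 -0.08 0 0 0 0" --pt "0 -0.1 0 0 0 0" --pt "0 -0.1 0 0 0 0" --gripper 0.06

```text
t: 13.75
tcp_pos: [0.5874, 0.3359, 0.1178]
tool_rot: [-0.7, -0.091, 0.085, 0.703]
force: [-0.1, 0.8, 0.3]
finger_gap: 0.704
```

Run:
```python
from plan import *
plan({'pick':(.3907,-.2805,.10,160.5),'picky':(.3575,-.2963,.10,70.5)})
import cv2
a=snapshot('scene')[:,:,::-1];cv2.imwrite('pics/s9.png',cv2.resize(a[110:230,350:470],None,fx=5,fy=5,interpolation=cv2.INTER_CUBIC))
```

```text
t 13.75 tcp [0.5874 0.3359 0.1178] jaw yaw 104.3 q [ 0.354  0.723  1.393  0.002  1.016 -1.467] F [-0.1  0.8  0.3] gap 0.704
pick         +0: shift [-0.3429, 0.0132, -0.5489] turn [0.0022, -0.9811, 0.0098] deg 56.0 q1 to -0.623
pick         +180: shift [-0.3429, 0.0132, -0.5489] turn [-0.0116, 2.1605, 0.0026] deg 124.0 q1 to -0.623
picky        +0: shift [-0.379, 0.0128, -0.556] turn [-0.0053, 0.5897, 0.0083] deg 34.0 q1 to -0.692
picky        +180: shift [-0.379, 0.0128, -0.556] turn [0.0109, -2.5519, 0.0069] deg 146.0 q1 to -0.692
```

View pics/s9.png

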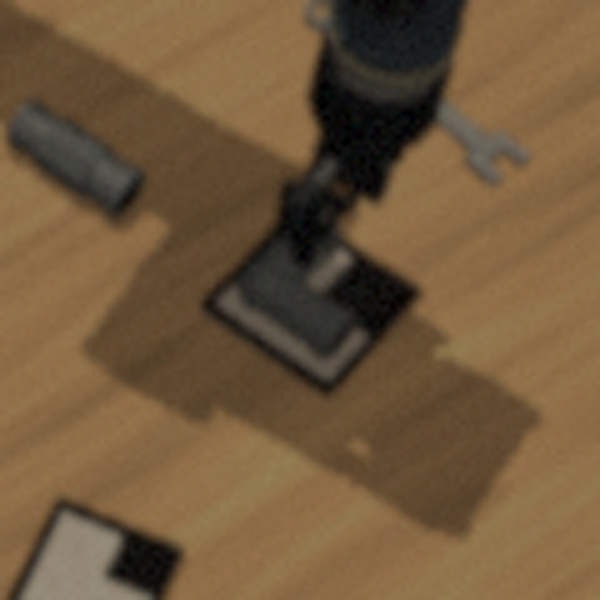

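Run:
```python
from meas import *
hsv,a=up('top','pics/top6.png');H,Sx,V=cv2.split(hsv)
for th in(80,90,100):
    c=blob(((Sx<th)&(V<150)).astype(np.uint8),(416,234),20);p,y=fitting('top',c,'se',.015)
c=blob(((Sx<90)&(V<150)).astype(np.uint8),(232,231),24);fitting('top',c,'un',.019)
a=snapshot('top')[:,:,::-1];cv2.imwrite('pics/top10.png',a)
cv2.imwrite('pics/c10.png',cv2.resize(a[120:260,180:480],None,fx=2.6,fy=2.6,interpolation=cv2.INTER_CUBIC))
hsv,a=up('top','pics/top10.png');H,Sx,V=cv2.split(hsv)
c=blob(((Sx<90)&(V<150)).astype(np.uint8),(416,234),20);fitting('top',c,'se',.015)
```

```text
top se pos [ 0.3823 -0.3047] yaw deg 71.3 area mm2 2202 model 2488.75 extent [-14.  -13.8] [46.  45.7] skew 0.25
top se pos [ 0.3823 -0.3047] yaw deg 71.3 area mm2 2298 model 2488.75 extent [-14.2 -14.5] [46.3 46.1] skew 0.26
top se pos [ 0.3823 -0.3046] yaw deg 71.2 area mm2 2415 model 2488.75 extent [-15. -15.] [46.8 46.3] skew 0.25
top un pos [0.3932 0.2896] yaw deg -166.6 area mm2 3431 model 3504.0 extent [-49.6 -19.7] [49.1 19.3] skew -0.0
top se pos [ 0.382  -0.3049] yaw deg 70.6 area mm2 2243 model 2488.75 extent [-14.2 -14. ] [45.9 45.7] skew 0.25
```

View pics/c10.png

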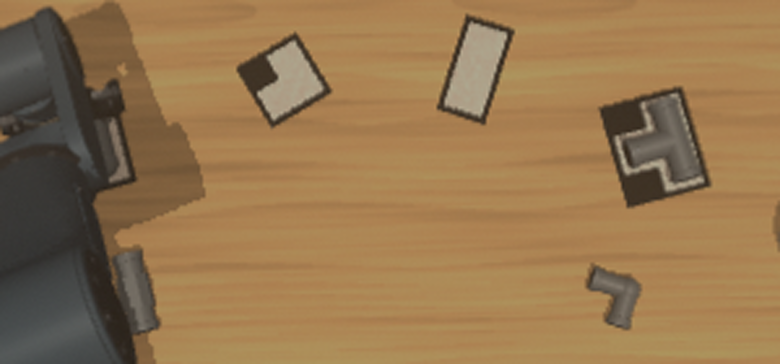

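Emit:
play_rows --pt "-0.027 0.001 -0.04 0 0.1 0.001" --pt "-0.054 0.002 -0.08 0 0.18 0.003" --pt "-0.081 0.003 -0.12 0 0.24 0.004" --pt "-0.108 0.004 -0.16 0 0.29 0.006" --pt "-0.135 0.005 -0.2 0 0.34 0.008" --pt "-0.162 0.006 -0.24 -0.002 0.39 0.008" --pt "-0.19 0.007 -0.279 -0.003 0.44 0.008" --pt "-0.217 0.008 -0.318 -0.004 0.49 0.008" --pt "-0.244 0.009 -0.358 -0.005 0.54 0.008" --pt "-0.271 0.01 -0.398 -0.005 0.583 0.008" --pt "-0.298 0.011 -0.437 -0.005 0.583 0.008" --pt "-0.325 0.012 -0.477 -0.005 0.583 0.008"

```text
t: 15.05
tcp_pos: [0.3852, -0.2082, 0.099]
tool_rot: [0.698, -0.121, 0.114, -0.697]
force: [0.8, -0.4, 0.1]
finger_gap: 0.706
```

Emit:
play_rows --pt "0 0 0 0 0 0" --pt "0 0 0 0 0 0"

```text
t: 15.25
tcp_pos: [0.3859, -0.2078, 0.0992]
tool_rot: [0.698, -0.122, 0.115, -0.696]
force: [0.5, 0.7, 0.2]
finger_gap: 0.706
```

Run:
```python
from plan import *
plan({'pick':(.3577,-.2962,.06,70.9)})
import cv2
a=snapshot('top')[:,:,::-1];cv2.imwrite('pics/top11.png',a)
cv2.imwrite('pics/c11.png',cv2.resize(a[140:220,180:260],(560,560),interpolation=cv2.INTER_CUBIC))
```

```text
t 15.25 tcp [ 0.3859 -0.2078  0.0992] jaw yaw 70.7 q [-0.745  0.527  2.004 -0.012  0.618 -1.968] F [0.5 0.7 0.2] gap 0.706
pick         +0: shift [0.0031, 0.0395, -0.0926] turn [0.0035, -0.0042, -0.0099] deg 1.0 q1 to -0.692
pick         +180: shift [0.0031, 0.0395, -0.0926] turn [0.0156, 3.1373, 0.0055] deg 180.0 q1 to -0.692
```

View pics/c11.png

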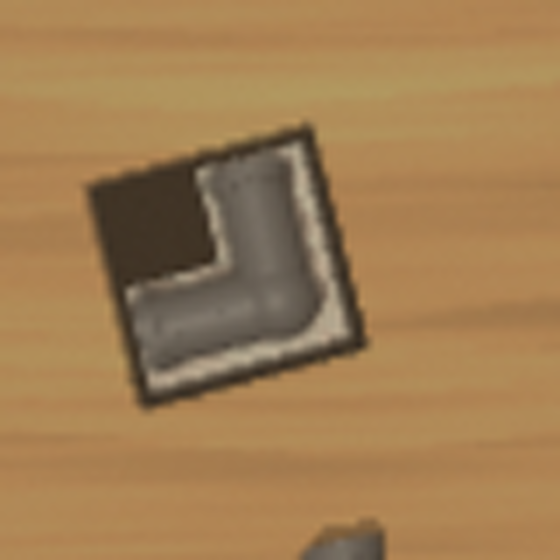

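```bash
cat > chk.py <<'E'
from meas import *
from plan import ST
import sys
f=sys.argv[1]
print('cam',ray('top',[[320,200]])[0].round(3))
hsv,a=up('top',f);H,Sx,V=cv2.split(hsv)
for k,s in dict(tee=(437,171),be=(214,176),se=(290,149),un=(363,146)).items():
    if k not in sys.argv[2:]: continue
    # recess part: fitting darker than floor, lighter than black rim
    c=blob(((V<142)&(V>84)&(Sx<90)).astype(np.uint8),s,17)
    p,y=fitting('top',c,k,.019 if k=='se' else .023)
    e=p-ST[k][0];t=np.radians(ST[k][1]);print(k,'err in seat frame mm',((np.array([[np.cos(t),np.sin(t)],[-np.sin(t),np.cos(t)]])@e)*1e3).round(1),'yaw err',(np.degrees(y)-ST[k][1]).round(1))
    vis=cv2.resize(a,None,fx=S,fy=S,interpolation=cv2.INTER_CUBIC);cv2.polylines(vis,[c],True,(0,255,0),1)
    u,v=s;cv2.imwrite(f'pics/k_{k}.png',cv2.resize(vis[(v-22)*S:(v+22)*S,(u-22)*S:(u+22)*S],(400,400)))
E
python3 chk.py pics/top11.png tee be; python3 -c "
import cv2,numpy as np
cv2.imwrite('pics/k1.png',np.hstack([cv2.imread('pics/k_tee.png'),cv2.imread('pics/k_be.png')]))"
```

```text
cam [0.312 0.006 1.607]
top tee pos [ 0.5661 -0.3697] yaw deg 15.1 area mm2 4840 model 4982.0 extent [-55.2 -19.4] [52.9 60.9] skew -0.66
tee err in seat frame mm [ 4.1 -2.8] yaw err 1.6
top be pos [0.5531 0.3301] yaw deg 12.7 area mm2 4758 model 4298.5 extent [-22.4 -24.5] [66.4 65. ] skew 0.19
be err in seat frame mm [1.8 3.4] yaw err -1.5
```

View pics/k1.png

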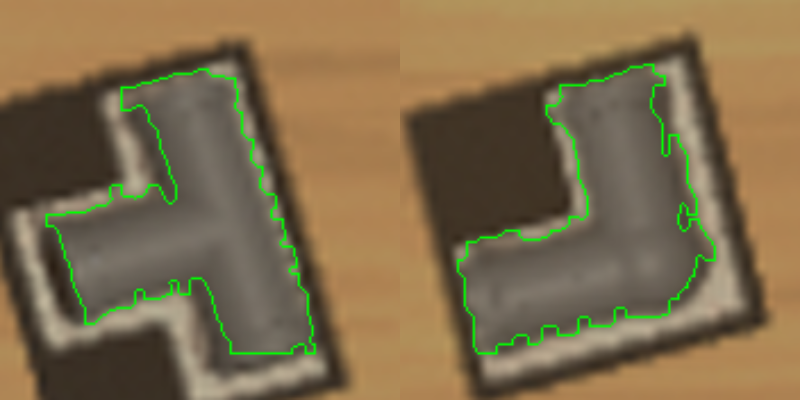

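Emit:
play_rows --pt "0.001 0.01 -0.045 0.003 -0.004 -0.01" --pt "0.003 0.02 -0.088 0.003 -0.004 -0.01" --pt "0.003 0.04 -0.093 0.003 -0.004 -0.01" --pt "0.003 0.04 -0.093 0.003 -0.004 -0.01" --pt "0.003 0.04 -0.093 0.003 -0.004 -0.01"

```text
t: 15.8
tcp_pos: [0.3592, -0.2938, 0.0604]
tool_rot: [-0.698, 0.115, -0.115, 0.698]
force: [-0.3, -0.1, -0.1]
finger_gap: 0.699
```

Run:
```python
from plan import *
plan({'pick':(.3577,-.2962,.008,70.9)})
import cv2
a=snapshot('scene')[:,:,::-1];cv2.imwrite('pics/s12.png',cv2.resize(a[160:280,140:290],None,fx=5,fy=5,interpolation=cv2.INTER_CUBIC))
```

```text
t 15.8 tcp [ 0.3592 -0.2938  0.0604] jaw yaw 71.2 q [-9.270e-01  6.250e-01  1.969e+00  1.000e-03  5.470e-01 -2.171e+00] F [-0.3 -0.1 -0.1] gap 0.699
pick         +0: shift [-0.0007, 0.0524, -0.0028] turn [-0.0002, 0.006, 0.0003] deg 0.0 q1 to -0.692
pick         +180: shift [-0.0007, 0.0524, -0.0028] turn [0.0005, -3.1356, 0.0004] deg 180.0 q1 to -0.692
```

View pics/s12.png

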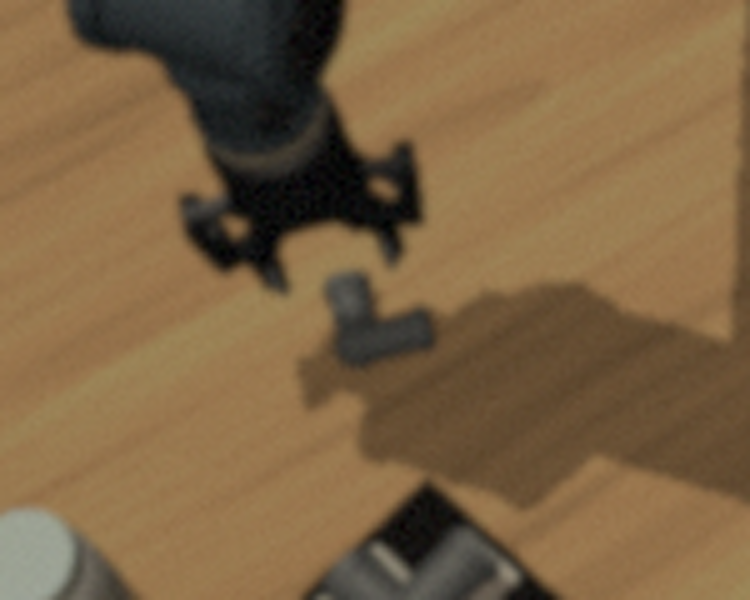

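Emit:
play_rows --pt "-0.001 0.02 -0.003 0 0.006 0" --pt "-0.001 0.04 -0.003 0 0.006 0" --pt "-0.001 0.05 -0.003 0 0.006 0" --pt "-0.001 0.052 -0.003 0 0.006 0" --pt "-0.001 0.052 -0.003 0 0.006 0" --pt "-0.001 0.052 -0.003 0 0.006 0"

```text
t: 16.45
tcp_pos: [0.358, -0.2992, 0.0096]
tool_rot: [0.698, -0.117, 0.119, -0.696]
force: [-0.5, -0.5, 0.3]
finger_gap: 0.701
```

Run:
```python
from plan import *
plan({'pick':(.3577,-.2962,.008,70.9)})
```

```text
t 16.45 tcp [ 0.358  -0.2992  0.0096] jaw yaw 70.8 q [-0.937  0.735  1.982  0.     0.419 -2.173] F [-0.5 -0.5  0.3] gap 0.701
pick         +0: shift [-0.0013, 0.0016, 0.0028] turn [0.0028, -0.0017, 0.0044] deg 0.0 q1 to -0.692
pick         +180: shift [-0.0013, 0.0016, 0.0028] turn [-0.007, 3.1398, 0.0044] deg 180.0 q1 to -0.692
```

Emit:
play_rows --pt "-0.001 0.001 0.003 0.002 0 0.004" --pt "-0.001 0.001 0.003 0.002 0 0.004"

```text
t: 16.65
tcp_pos: [0.3577, -0.2958, 0.0084]
tool_rot: [0.697, -0.118, 0.118, -0.697]
force: [0.4, -0.5, -1.4]
finger_gap: 0.702
```

Emit:
play_rows --pt "0 0 0 0 0 0" --pt "0 0 0 0 0 0" --pt "0 0 0 0 0 0" --pt "0 0 0 0 0 0" --pt "0 0 0 0 0 0" --pt "0 0 0 0 0 0" --pt "0 0 0 0 0 0" --gripper 0.01 --force 50

```text
t: 17.35
tcp_pos: [0.3577, -0.2963, 0.0084]
tool_rot: [0.697, -0.118, 0.118, -0.697]
force: [-1.0, -0.1, 6.2]
finger_gap: 0.305
```

Run:
```python
from plan import *
plan({'pick':(.3577,-.2962,.008,70.9)})
```

```text
t 17.35 tcp [ 0.3577 -0.2963  0.0084] jaw yaw 70.8 q [-9.330e-01  7.380e-01  1.984e+00 -1.000e-03  4.190e-01 -2.167e+00] F [-1.  -0.1  6.2] gap 0.305
pick         +0: shift [-0.0, 0.0004, 0.0001] turn [0.0006, -0.0024, -0.0] deg 0.0 q1 to -0.692
pick         +180: shift [-0.0, 0.0004, 0.0001] turn [0.0, 3.1391, 0.0009] deg 180.0 q1 to -0.692
```

Emit:
play_rows --pt "0 0 0 0 0 0" --pt "0 0 0 0 0 0" --pt "0 0 0 0 0 0" --pt "0 0.001 0 0 0 0" --pt "0 0.003 0 0 0 0" --pt "0 0.003 0 0 0 0" --gripper 0.05

```text
t: 17.95
tcp_pos: [0.3576, -0.296, 0.0046]
tool_rot: [-0.697, 0.118, -0.118, 0.697]
force: [0.1, -0.2, -0.3]
finger_gap: 0.584
```

Emit:
play_rows --pt "0 0 0 0 0 0" --pt "0 0 0 0 0 0" --pt "0 0 0 0 0 0" --pt "0 0 0 0 0 0" --pt "0 0 0 0 0 0" --pt "0 0 0 0 0 0" --pt "0 0 0 0 0 0" --gripper 0.01 --force 50

```text
t: 18.65
tcp_pos: [0.3577, -0.296, 0.0051]
tool_rot: [0.697, -0.118, 0.118, -0.697]
force: [1.1, 0.9, 5.0]
finger_gap: 0.305
```

Run:
```python
from plan import *
plan({'pick':(.3577,-.2962,.008,70.9)})
```

```text
t 18.65 tcp [ 0.3577 -0.296   0.0051] jaw yaw 70.8 q [-9.330e-01  7.450e-01  1.985e+00 -1.000e-03  4.120e-01 -2.167e+00] F [1.1 0.9 5. ] gap 0.305
pick         +0: shift [0.0001, -0.0029, -0.0001] turn [0.0002, -0.0025, -0.0004] deg 0.0 q1 to -0.692
pick         +180: shift [0.0001, -0.0029, -0.0001] turn [0.0007, 3.1391, 0.0003] deg 180.0 q1 to -0.692
```

Emit:
play_rows --pt "0 0 0 0 0 0" --pt "0 0 0 0 0 0" --pt "0 -0.002 0 0 0 0" --pt "0 -0.003 0 0 0 0" --pt "0 -0.003 0 0 0 0" --gripper 0.045

```text
t: 19.15
tcp_pos: [0.3578, -0.2962, 0.008]
tool_rot: [0.697, -0.118, 0.118, -0.697]
force: [0.8, -0.1, 0.2]
finger_gap: 0.523
```

Emit:
play_rows --pt "0 0 0 0 0 0" --pt "0 0 0 0 0 0" --pt "0 0 0 0 0 0" --pt "0 0 0 0 0 0" --pt "0 0 0 0 0 0" --pt "0 0 0 0 0 0" --gripper 0.01 --force 50

```text
t: 19.75
tcp_pos: [0.3577, -0.2962, 0.0082]
tool_rot: [0.697, -0.118, 0.118, -0.697]
force: [-0.0, -0.1, 5.0]
finger_gap: 0.302
```

Emit:
play_rows --pt "0 -0.02 0 0 0 0" --pt "0 -0.06 0 0 0 0" --pt "0 -0.09 0 0 0 0" --pt "0 -0.09 0 0 0 0" --pt "0 -0.09 0 0 0 0"

```text
t: 20.25
tcp_pos: [0.3578, -0.2962, 0.0982]
tool_rot: [0.698, -0.118, 0.118, -0.697]
force: [0.7, -1.1, -0.8]
finger_gap: 0.302
```

Run:
```python
from plan import *
plan({'hov':(.6319,.1062,.10,29.4),'mid':(.46,.1,.10,29.4)})
import cv2
a=snapshot('scene')[:,:,::-1];cv2.imwrite('pics/s13.png',cv2.resize(a[140:260,140:290],None,fx=5,fy=5,interpolation=cv2.INTER_CUBIC))
```

```text
t 20.25 tcp [ 0.3578 -0.2962  0.0982] jaw yaw 70.8 q [-9.320e-01  5.470e-01  1.948e+00 -1.000e-03  6.450e-01 -2.167e+00] F [ 0.7 -1.1 -0.8] gap 0.302
hov          +0: shift [0.1262, -0.0022, 0.4702] turn [0.0006, 0.7219, 0.0009] deg 41.0 q1 to 0.167
hov          +180: shift [0.1262, -0.0022, 0.4702] turn [0.0011, -2.4197, -0.0008] deg 139.0 q1 to 0.167
mid          +0: shift [-0.0341, -0.0022, 0.4077] turn [0.0006, 0.7219, 0.0009] deg 41.0 q1 to 0.214
mid          +180: shift [-0.0341, -0.0022, 0.4077] turn [0.0011, -2.4197, -0.0008] deg 139.0 q1 to 0.214
```

View pics/s13.png

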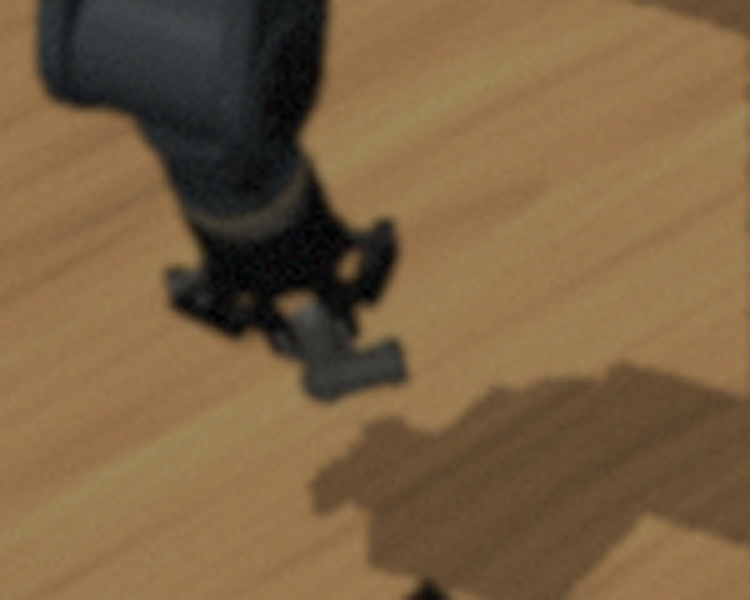

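Emit:
play_rows --pt "0.012 0 0.045 0 0.08 0" --pt "0.025 0 0.09 0 0.16 0" --pt "0.037 0 0.136 0 0.24 0" --pt "0.049 0 0.181 0 0.32 0" --pt "0.061 0 0.226 0 0.4 0" --pt "0.073 0 0.272 0 0.48 0" --pt "0.085 0 0.317 0 0.56 0" --pt "0.098 0 0.363 0 0.64 0" --pt "0.11 0 0.408 0 0.7 0" --pt "0.122 0 0.453 0 0.722 0" --pt "0.126 -0.002 0.47 0.001 0.722 0.001" --pt "0.126 -0.002 0.47 0.001 0.722 0.001"

```text
t: 21.5
tcp_pos: [0.6318, 0.1089, 0.0973]
tool_rot: [-0.611, 0.357, -0.355, 0.611]
force: [-0.7, -0.5, -0.2]
finger_gap: 0.303
```

Emit:
play_rows --pt "0 0 0 0 0 0" --pt "0 0 0 0 0 0" --pt "0 0 0 0 0 0"

```text
t: 21.8
tcp_pos: [0.6305, 0.1048, 0.0991]
tool_rot: [0.61, -0.358, 0.356, -0.61]
force: [-0.3, 0.2, -0.8]
finger_gap: 0.304
```

Run:
```python
from plan import *
plan({'hov':(.6319,.1062,.022,29.4)})
```

```text
t 21.8 tcp [0.6305 0.1048 0.0991] jaw yaw 29.3 q [-1.000e-02  7.090e-01  1.498e+00  1.000e-03  9.370e-01 -5.220e-01] F [-0.3  0.2 -0.8] gap 0.304
hov          +0: shift [-0.0003, 0.0771, 0.002] turn [0.0017, -0.0019, -0.0023] deg 0.0 q1 to 0.167
hov          +180: shift [-0.0003, 0.0771, 0.002] turn [0.0037, 3.1397, 0.0027] deg 180.0 q1 to 0.167
```

Emit:
play_rows --pt "0 0.03 0.001 0 -0.002 0" --pt "0 0.05 0.001 0 -0.002 0" --pt "0 0.07 0.001 0 -0.002 0" --pt "0 0.077 0.001 0 -0.002 0" --pt "0 0.077 0.001 0 -0.002 0" --pt "0 0.077 0.001 0 -0.002 0"

```text
t: 22.4
tcp_pos: [0.6329, 0.1063, 0.0235]
tool_rot: [-0.61, 0.356, -0.356, 0.611]
force: [-0.1, -1.1, 0.1]
finger_gap: 0.304
```

Run:
```python
from plan import *
plan({'pl':(.6319,.1062,.012,29.4)})
import cv2
a=snapshot('scene')[:,:,::-1];cv2.imwrite('pics/s14.png',cv2.resize(a[160:280,310:430],None,fx=5,fy=5,interpolation=cv2.INTER_CUBIC))
```

```text
t 22.4 tcp [0.6329 0.1063 0.0235] jaw yaw 29.5 q [-0.008  0.821  1.52   0.002  0.8   -0.524] F [-0.1 -1.1  0.1] gap 0.304
pl           +0: shift [-0.0004, 0.0115, -0.0009] turn [-0.0011, 0.0012, -0.0009] deg 0.0 q1 to 0.167
pl           +180: shift [-0.0004, 0.0115, -0.0009] turn [-0.0014, -3.1404, 0.0017] deg 180.0 q1 to 0.167
```

View pics/s14.png

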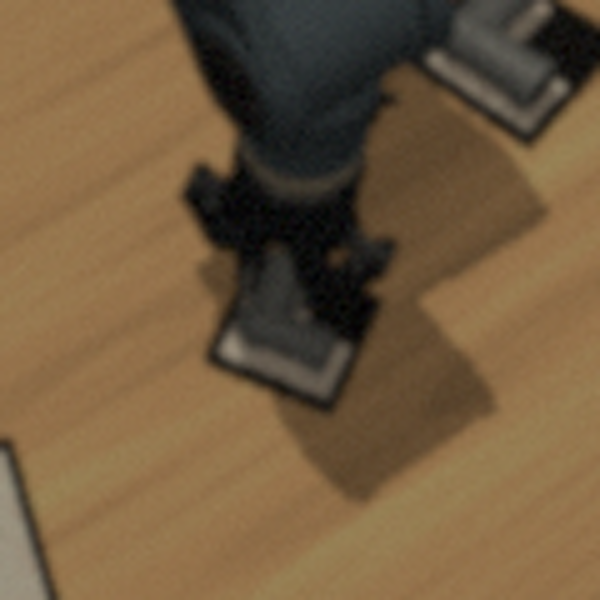

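Emit:
play_rows --pt "0 0.005 -0.001 0 0 0" --pt "0 0.009 -0.001 0 0 0" --pt "0 0.011 -0.001 0 0 0" --pt "0 0.011 -0.001 0 0 0" --pt "0 0.011 -0.001 0 0 0"

```text
t: 22.95
tcp_pos: [0.6314, 0.1063, 0.0123]
tool_rot: [-0.611, 0.357, -0.356, 0.611]
force: [-1.9, 0.4, 4.8]
finger_gap: 0.299
```

Run:
```python
from plan import *
plan({'pl':(.6319,.1062,.012,29.4)})
```

```text
t 22.95 tcp [0.6314 0.1063 0.0123] jaw yaw 29.5 q [-0.008  0.837  1.525  0.002  0.78  -0.525] F [-1.9  0.4  4.8] gap 0.299
pl           +0: shift [0.0004, 0.0003, 0.0003] turn [-0.0001, 0.0021, -0.0015] deg 0.0 q1 to 0.167
pl           +180: shift [0.0004, 0.0003, 0.0003] turn [-0.0023, -3.1395, 0.0001] deg 180.0 q1 to 0.167
```

Emit:
play_rows --pt "0 0 0 0 0 0" --pt "0 0 0 0 0 0" --pt "0 0 0 0 0 0" --pt "0 0 0 0 0 0" --pt "0 -0.03 0 0 0 0" --pt "0 -0.08 0 0 0 0" --pt "0 -0.1 0 0 0 0" --pt "0 -0.1 0 0 0 0" --gripper 0.06

```text
t: 23.75
tcp_pos: [0.6344, 0.1062, 0.1158]
tool_rot: [-0.609, 0.354, -0.358, 0.613]
force: [-0.0, 0.0, 0.3]
finger_gap: 0.7
```

Run:
```python
from plan import *
plan({'pick':(.3932,.2896,.10,103.4)})
```

```text
t 23.75 tcp [0.6344 0.1062 0.1158] jaw yaw 29.5 q [-0.008  0.688  1.486  0.002  0.96  -0.524] F [-0.   0.   0.3] gap 0.7
pick         +0: shift [-0.2785, 0.0141, -0.1197] turn [-0.0046, -1.2895, 0.0072] deg 74.0 q1 to 0.635
pick         +180: shift [-0.2785, 0.0141, -0.1197] turn [-0.0077, 1.8521, -0.005] deg 106.0 q1 to 0.635
```

Emit:
play_rows --pt "-0.03 0.001 -0.013 0 -0.14 0.001" --pt "-0.06 0.003 -0.026 0 -0.28 0.002" --pt "-0.09 0.004 -0.039 -0.001 -0.42 0.003" --pt "-0.12 0.006 -0.052 -0.002 -0.56 0.003" --pt "-0.15 0.007 -0.065 -0.002 -0.7 0.004" --pt "-0.18 0.009 -0.077 -0.003 -0.84 0.005" --pt "-0.21 0.01 -0.09 -0.003 -0.98 0.006" --pt "-0.24 0.012 -0.103 -0.004 -1.12 0.006" --pt "-0.265 0.014 -0.114 -0.004 -1.25 0.007" --pt "-0.278 0.014 -0.12 -0.005 -1.29 0.007" --pt "-0.278 0.014 -0.12 -0.005 -1.29 0.007" --pt "-0.278 0.014 -0.12 -0.005 -1.29 0.007"

```text
t: 24.95
tcp_pos: [0.3911, 0.289, 0.098]
tool_rot: [-0.702, -0.08, 0.085, 0.703]
force: [-0.0, 0.0, -0.4]
finger_gap: 0.7
```

Emit:
play_rows --pt "0 0 0 0 0 0" --pt "0 0 0 0 0 0"

```text
t: 25.15
tcp_pos: [0.3915, 0.2885, 0.0982]
tool_rot: [-0.702, -0.079, 0.084, 0.703]
force: [0.1, -0.3, -0.4]
finger_gap: 0.706
```

Run:
```python
from plan import *
plan({'pick':(.3932,.2896,.008,103.4)})
import cv2
a=snapshot('top')[:,:,::-1];cv2.imwrite('pics/top15.png',a)
b=snapshot('scene')[:,:,::-1]
f=lambda x:cv2.resize(x,(400,400),interpolation=cv2.INTER_CUBIC)
cv2.imwrite('pics/c15.png',np.hstack([f(a[120:180,260:320]),f(b[80:200,310:430])]))
```

```text
t 25.15 tcp [0.3915 0.2885 0.0982] jaw yaw 103.3 q [ 0.403  0.567  1.889  0.005  0.693 -1.403] F [ 0.1 -0.3 -0.4] gap 0.706
pick         +0: shift [0.0025, 0.0902, 0.0005] turn [-0.0017, -0.0018, -0.0072] deg 0.0 q1 to 0.635
pick         +180: shift [0.0025, 0.0902, 0.0005] turn [0.0114, 3.1398, -0.0027] deg 180.0 q1 to 0.635
```

View pics/c15.png

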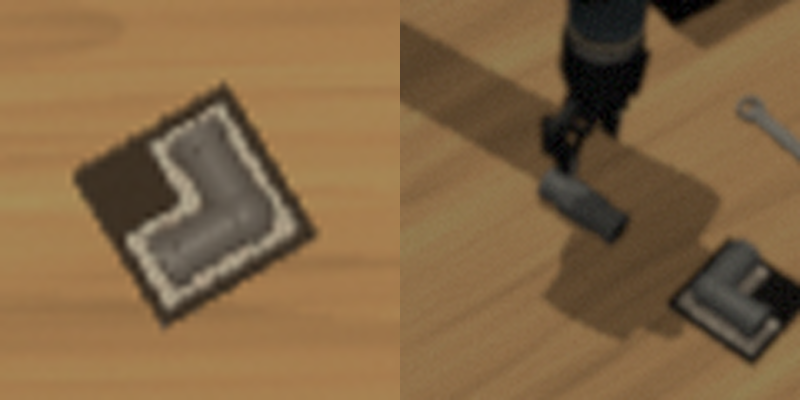

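Emit:
play_rows --pt "0.003 0.03 0 -0.002 -0.002 -0.007" --pt "0.003 0.06 0 -0.002 -0.002 -0.007" --pt "0.003 0.08 0 -0.002 -0.002 -0.007" --pt "0.003 0.089 0 -0.002 -0.002 -0.007" --pt "0.003 0.089 0 -0.002 -0.002 -0.007" --pt "0.003 0.089 0 -0.002 -0.002 -0.007"

```text
t: 25.85
tcp_pos: [0.3928, 0.2897, 0.0096]
tool_rot: [0.702, 0.083, -0.083, -0.702]
force: [-0.2, 0.3, -0.0]
finger_gap: 0.708
```

Run:
```python
from plan import *
plan({'pick':(.3932,.2896,.008,103.4)})
```

```text
t 25.85 tcp [0.3928 0.2897 0.0096] jaw yaw 103.5 q [ 0.406  0.744  1.924 -0.     0.475 -1.4  ] F [-0.2  0.3 -0. ] gap 0.708
pick         +0: shift [0.0003, 0.0016, -0.0002] turn [0.0002, 0.0021, -0.0005] deg 0.0 q1 to 0.635
pick         +180: shift [0.0003, 0.0016, -0.0002] turn [-0.0008, -3.1395, -0.0003] deg 180.0 q1 to 0.635
```

Emit:
play_rows --pt "0 0 0 0 0 0" --pt "0 0 0 0 0 0" --pt "0 0 0 0 0 0" --pt "0 0 0 0 0 0" --pt "0 0 0 0 0 0" --pt "0 0 0 0 0 0" --gripper 0.02 --force 50

```text
t: 26.45
tcp_pos: [0.3931, 0.2899, 0.0104]
tool_rot: [-0.702, -0.084, 0.083, 0.702]
force: [0.0, -0.7, 7.3]
finger_gap: 0.43
```

Emit:
play_rows --pt "0 -0.02 0 0 0 0" --pt "0 -0.06 0 0 0 0" --pt "0 -0.09 0 0 0 0" --pt "0 -0.09 0 0 0 0" --pt "0 -0.09 0 0 0 0"

```text
t: 26.95
tcp_pos: [0.3926, 0.2899, 0.0998]
tool_rot: [-0.702, -0.084, 0.083, 0.702]
force: [-0.7, -0.6, -1.4]
finger_gap: 0.436
```

Run:
```python
from plan import *
plan({'hov':(.6584,-.1306,.10,70.6)})
```

```text
t 26.95 tcp [0.3926 0.2899 0.0998] jaw yaw 103.5 q [ 0.407  0.563  1.889 -0.     0.689 -1.4  ] F [-0.7 -0.6 -1.4] gap 0.436
hov          +0: shift [0.1599, -0.0001, -0.471] turn [-0.0001, 0.575, 0.0005] deg 33.0 q1 to -0.196
hov          +180: shift [0.1599, -0.0001, -0.471] turn [0.0007, -2.5666, 0.0002] deg 147.0 q1 to -0.196
```

Emit:
play_rows --pt "0.015 0 -0.045 0 0.06 0" --pt "0.031 0 -0.091 0 0.12 0" --pt "0.046 0 -0.136 0 0.18 0" --pt "0.062 0 -0.182 0 0.24 0" --pt "0.077 0 -0.227 0 0.3 0" --pt "0.092 0 -0.272 0 0.36 0" --pt "0.108 0 -0.318 0 0.42 0" --pt "0.123 0 -0.363 0 0.48 0" --pt "0.139 0 -0.409 0 0.54 0" --pt "0.154 0 -0.454 0 0.575 0" --pt "0.16 0 -0.471 0 0.575 0" --pt "0.16 0 -0.471 0 0.575 0"

```text
t: 28.15
tcp_pos: [0.6588, -0.1339, 0.0967]
tool_rot: [0.697, -0.121, 0.12, -0.696]
force: [-0.8, -0.5, -0.9]
finger_gap: 0.434
```

Emit:
play_rows --pt "0 0 0 0 0 0" --pt "0 0 0 0 0 0" --pt "0 0 0 0 0 0"

```text
t: 28.45
tcp_pos: [0.6571, -0.1288, 0.0985]
tool_rot: [0.697, -0.12, 0.117, -0.697]
force: [-0.2, -0.6, -0.6]
finger_gap: 0.43
```

Run:
```python
from plan import *
plan({'hov':(.659,-.1306,.022,70.6)})
import cv2
a=snapshot('top')[:,:,::-1];cv2.imwrite('pics/top16.png',a)
b=snapshot('scene')[:,:,::-1];cv2.imwrite('pics/scene16.png',b)
f=lambda x:cv2.resize(x,(400,400),interpolation=cv2.INTER_CUBIC)
cv2.imwrite('pics/c16.png',np.hstack([f(b[140:200,382:442]),f(b[220:320,260:360])]))
```

```text
t 28.45 tcp [ 0.6571 -0.1288  0.0985] jaw yaw 70.7 q [-3.600e-01  7.440e-01  1.413e+00 -1.000e-03  9.880e-01 -1.593e+00] F [-0.2 -0.6 -0.6] gap 0.43
hov          +0: shift [0.0027, 0.0765, -0.001] turn [0.0008, 0.0016, -0.0032] deg 0.0 q1 to -0.196
hov          +180: shift [0.0027, 0.0765, -0.001] turn [-0.0051, -3.14, -0.0012] deg 180.0 q1 to -0.196
```

View pics/c16.png

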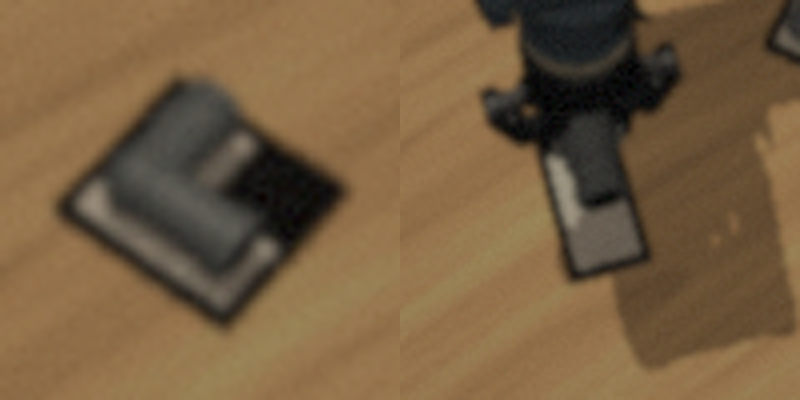

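Emit:
play_rows --pt "0.002 0.03 -0.001 0 0.002 -0.003" --pt "0.002 0.05 -0.001 0 0.002 -0.003" --pt "0.002 0.07 -0.001 0 0.002 -0.003" --pt "0.002 0.077 -0.001 0 0.002 -0.003" --pt "0.002 0.077 -0.001 0 0.002 -0.003" --pt "0.002 0.077 -0.001 0 0.002 -0.003"

```text
t: 29.15
tcp_pos: [0.6603, -0.1324, 0.023]
tool_rot: [0.697, -0.119, 0.121, -0.696]
force: [-0.6, 0.1, -0.2]
finger_gap: 0.433
```

Run:
```python
from plan import *
plan({'pl':(.659,-.1306,.014,70.6)})
import cv2
b=snapshot('scene')[:,:,::-1]
cv2.imwrite('pics/s17.png',cv2.resize(b[230:330,250:370],None,fx=6,fy=6,interpolation=cv2.INTER_CUBIC))
```

```text
t 29.15 tcp [ 0.6603 -0.1324  0.023 ] jaw yaw 70.5 q [-3.630e-01  8.500e-01  1.434e+00 -1.000e-03  8.540e-01 -1.593e+00] F [-0.6  0.1 -0.2] gap 0.433
pl           +0: shift [-0.0019, 0.009, 0.0012] turn [0.001, -0.0018, 0.0036] deg 0.0 q1 to -0.196
pl           +180: shift [-0.0019, 0.009, 0.0012] turn [-0.0056, 3.1398, 0.0016] deg 180.0 q1 to -0.196
```

View pics/s17.png

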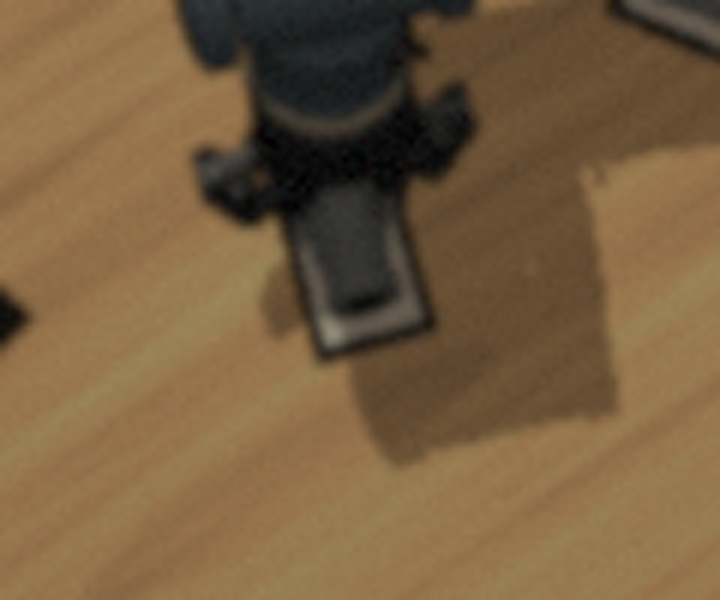

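Emit:
play_rows --pt "-0.001 0.004 0.001 0 -0.001 0.002" --pt "-0.001 0.008 0.001 0 -0.001 0.002" --pt "-0.001 0.009 0.001 0 -0.001 0.002" --pt "-0.001 0.009 0.001 0 -0.001 0.002" --pt "-0.001 0.009 0.001 0 -0.001 0.002"

```text
t: 29.7
tcp_pos: [0.6597, -0.1312, 0.0145]
tool_rot: [0.697, -0.119, 0.12, -0.697]
force: [-2.4, 0.7, 5.4]
finger_gap: 0.429
```

Run:
```python
from plan import *
plan({'pl':(.659,-.1306,.014,70.6)})
```

```text
t 29.7 tcp [ 0.6597 -0.1312  0.0145] jaw yaw 70.5 q [-3.620e-01  8.620e-01  1.437e+00 -1.000e-03  8.410e-01 -1.592e+00] F [-2.4  0.7  5.4] gap 0.429
pl           +0: shift [-0.0009, 0.0005, 0.0004] turn [0.0009, -0.0012, 0.0015] deg 0.0 q1 to -0.196
pl           +180: shift [-0.0009, 0.0005, 0.0004] turn [-0.0024, 3.1404, 0.0013] deg 180.0 q1 to -0.196
```

Contact at 14.5 mm (pick height 10.4 mm + 4 mm floor): home. I release it, rise, and then back the arm off toward the base to get a clear view.

Emit:
play_rows --pt "0 0 0 0 0 0" --pt "0 0 0 0 0 0" --pt "0 0 0 0 0 0" --pt "0 0 0 0 0 0" --pt "0 -0.03 0 0 0 0" --pt "0 -0.08 0 0 0 0" --pt "0 -0.12 0 0 0 0" --pt "0 -0.12 0 0 0 0" --gripper 0.06

```text
t: 30.5
tcp_pos: [0.6636, -0.1326, 0.1401]
tool_rot: [0.698, -0.115, 0.124, -0.696]
force: [0.8, -1.4, -0.0]
finger_gap: 0.704
```

Run:
```python
from plan import *
plan({'park':(.43,.03,.17,70.6)})
```

```text
t 30.5 tcp [ 0.6636 -0.1326  0.1401] jaw yaw 70.5 q [-3.620e-01  6.940e-01  1.382e+00 -1.000e-03  1.051e+00 -1.592e+00] F [ 0.8 -1.4 -0. ] gap 0.704
park         +0: shift [-0.274, -0.0339, 0.0755] turn [0.0013, -0.001, 0.0139] deg 1.0 q1 to 0.07
park         +180: shift [-0.274, -0.0339, 0.0755] turn [-0.0218, 3.1405, 0.002] deg 180.0 q1 to 0.07
```

Emit:
play_rows --pt "-0.046 -0.006 0.013 0 0 0" --pt "-0.092 -0.012 0.025 0 0 0" --pt "-0.138 -0.017 0.038 0 0 0" --pt "-0.184 -0.023 0.05 0 0 0" --pt "-0.23 -0.028 0.063 0 0 0" --pt "-0.27 -0.034 0.075 0 0 0" --pt "-0.27 -0.034 0.075 0 0 0" --pt "-0.27 -0.034 0.075 0 0 0"

```text
t: 31.3
tcp_pos: [0.4292, 0.0302, 0.1671]
tool_rot: [0.697, -0.119, 0.119, -0.697]
force: [1.1, 0.7, -0.2]
finger_gap: 0.706
```

```bash
python3 - <<'E'
from station import *
import cv2
a=snapshot('top')[:,:,::-1];cv2.imwrite('pics/top18.png',a)
b=snapshot('scene')[:,:,::-1];cv2.imwrite('pics/scene18.png',b)
cv2.imwrite('pics/c18.png',cv2.resize(a[115:255,140:520],None,fx=2.1,fy=2.1,interpolation=cv2.INTER_CUBIC))
cv2.imwrite('pics/d18.png',cv2.resize(b[110:320,130:460],None,fx=2.4,fy=2.4,interpolation=cv2.INTER_CUBIC))
E
python3 chk.py pics/top18.png tee be se un
```

```text
cam [0.312 0.006 1.607]
top tee pos [ 0.5657 -0.3699] yaw deg 12.8 area mm2 4893 model 4982.0 extent [-54.2 -20.2] [52.7 61.5] skew -0.64
tee err in seat frame mm [ 3.7 -3. ] yaw err -0.7
top be pos [0.5534 0.3308] yaw deg 14.5 area mm2 4587 model 4298.5 extent [-23.1 -25.2] [66.2 64.7] skew 0.24
be err in seat frame mm [2.4 4. ] yaw err 0.3
top se pos [0.6467 0.0835] yaw deg 32.5 area mm2 2459 model 2488.75 extent [-19.3 -16.7] [48.6 48.6] skew 0.21
se err in seat frame mm [ 1.8 -1. ] yaw err 3.1
top un pos [ 0.662  -0.1328] yaw deg 159.9 area mm2 3342 model 3504.0 extent [-50.  -23.5] [48.2 20. ] skew -0.1
un err in seat frame mm [ 4.1 -0.9] yaw err 179.3
```

View pics/c18.png

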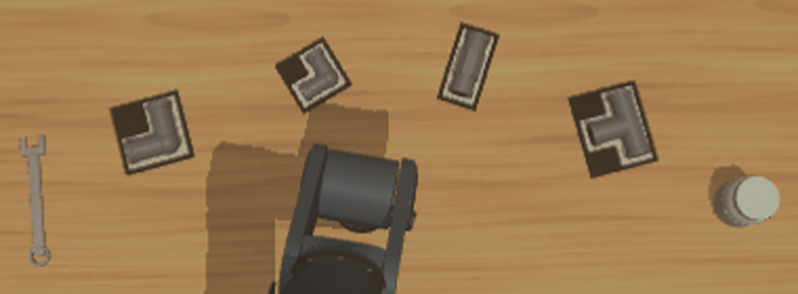

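View pics/d18.png

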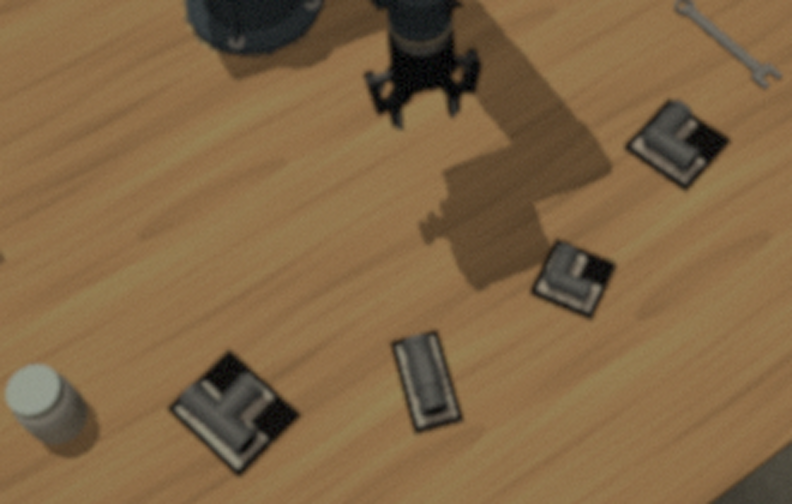

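Run:
```python
import cv2,numpy as np
a=cv2.imread('pics/top0.png');b=cv2.imread('pics/top18.png')
for n,(u0,u1,v0,v1) in dict(wrench=(140,172,170,250),jar=(475,520,190,232)).items():
    r=cv2.matchTemplate(b[v0-8:v1+8,u0-8:u1+8],a[v0:v1,u0:u1],cv2.TM_CCOEFF_NORMED);print(n,cv2.minMaxLoc(r)[1],'shift px',np.array(cv2.minMaxLoc(r)[3])-8)
f=lambda x:cv2.resize(x,(390,390),interpolation=cv2.INTER_CUBIC)
cv2.imwrite('pics/k2.png',np.hstack([f(b[155:200,190:235]),f(b[150:200,408:458])]))
```

```text
wrench 0.9975526332855225 shift px [0 0]
jar 0.9994631409645081 shift px [0 0]
```

View pics/k2.png

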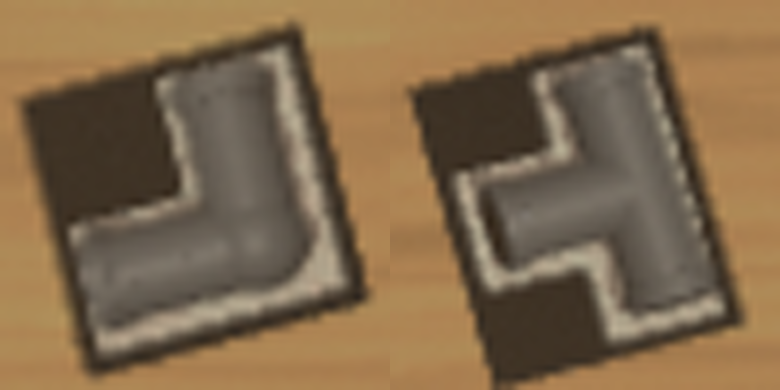

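```bash
python3 -c "
from station import *
s=sense();print(s['t'],s['tcp_pos'],s['force']);print(sign_off())"
```

```text
31.4 [0.43112269 0.02913018 0.16702392] [-0.32322681  0.6570248   0.18241421]
the job is handed in; nothing more can be done
None
```

I put all four fittings into their matching trays in the order listed (tee, large elbow, small elbow, union), let go of each and handed the job in at 31.4 s. The gripper was open and clear of everything.

**Seating:** Each fitting met the recess floor at about its pick height plus the 4 mm floor, give or take 0.5 mm. The closing views from above and from the side show all four flat and inside their recesses.

**Bystanders:** The jar and wrench matched their starting images with 0 px of shift.

**Weaker check:** My outline measurements put the fittings 2 to 5 mm off their seat points, and the small elbow 3° off in yaw. These outlines are biased by shading and viewing angle, and the offsets are within the play. The large elbow is the furthest off, about 4 mm toward its +y end. From above I could see no floor past its two mouths. Perspective would hide a gap of about that size, so I relied on the contact height there.

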